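Take up the end float of a conveyor drive shaft

ROBOT

A 7-joint arm with a two-finger parallel gripper is mounted at the origin on the work surface. World frame = base frame: x ahead of the robot, y to its left, z up, the work surface at z = 0. Lengths are in m, angles in rad, forces in N, time in s.
With the tool pointing down it reaches from about 0.4 to 0.85 m from the base axis. Payload 10.4 kg.
Tool frame: the origin (TCP) lies on the mounting face of the last link; the fingertips stand r.tips_ahead ahead of it and the grasp point (between the pads) lies 164 mm ahead of it (r.tips_ahead is the distance from the TCP to the fingertips, in m); z points along the fingers, y is the line along which they close (so a half turn about z gives the same grasp; the last joint's range is limited). The gripper opens to 87 mm and grips with 3 to 60 N. Pads are 19 mm wide; open, the fingers measure 117 mm over their backs; the gripper's body (75 mm by 190 mm) begins 51 mm behind the grasp point.
Start: joints at [-1.155, 0.332, -0.065, 1.46, 0.022, 1.35, -0.088], TCP at [0.266, 0.566, 0.405] pointing down, gripper open.
Joint ranges: [-2.6, 2.6], [-0.5, 2.12], [-1.47, 1.34], [0.16, 2.42], [-1.27, 4.41], [0.06, 2.06], [-2.6, 2.6]. Speed limits (rad/s): [2.22, 2.22, 2.79, 2.79, 3.14, 3.14, 3.14].

INTERFACE

Orientations are given as a unit quaternion [x, y, z, w].
In Python, from bench import telemetry, imaging, job, r gives the robot as it stands.
- The arm moves only by the tool move_arm, never from a script. Its argument "steps" is a list of rows, each an object of numbers: "dx", "dy", "dz": the shift along the tool's x, y, z in cm; "spin": the turn about the tool's z in rad. In form: [{"dx": .., "dy": .., "dz": .., "spin": ..}, ...]. A call has 1 to 12 rows; each row shifts and turns the commanded pose from where the row before left it, along the tool's axes as they then stand; what a row does not reach is not made up. A row lasts 1/10 s, in which the tool goes at most 50 mm and 8.59 degrees, less where a joint would pass 70% of its speed; a pose out of reach is approached as far as the arm can. A call with a gripper value outside its range is refused whole. "claw" is the finger opening in cm, from 0 to 8.7, set as the call begins (left out, the last holds). The fingers move at their own pace and stop on an object; "squeeze" is the grip in N (left out, the last holds). Time passes only in rows, so rows that do not move let the fingers close. It gives the time, the measured TCP pose, the force, the opening and the grip force at its end, in the units of the state.
- telemetry.read_state(): the state, without advancing time (a new reading comes with each control period).
- imaging.camera(name): name is "side" or "top" or "wrist"; returns a dict with "img" (420x560x3 uint8, red, green, blue), "camera_matrix" (3x3 intrinsics, pixels), "R" (3x3) and "t" (3): a world point X has camera coordinates R X + t. Camera axes: x right, y down, z forward; pixel columns grow to the right and rows downward; lengths in m; the calibration is good to about 2 mm. A picture is of the moment at which its call begins. There is no depth.
- job.close_job(): hands the job in; it is judged then, once.
The state is a dict: "time": time; "joint_positions": joint angles; "joint_vel": joint speeds; "joint_torque": joint torques, N m; "ee_pos": TCP position; "eef_rot": TCP orientation; "ft_force": force on the tool from outside, world axes, zero at the start; "torque": the same for the moment, N m; "width": finger opening in m; "grip_force": force on a finger pad.
Only numpy, scipy, OpenCV 4.12 (cv2) and the standard library are available. Lean on these libraries where they do the work, as an engineer would, in place of code of your own. Each camera call takes 0.05 s, during which the arm holds its last target. There are 200 camera calls.

TASK

Feel the end float of the conveyor drive's shaft: push it home until its collar bears firmly on the bearing, then pull it out until it comes up firmly against its other stop, always gently. Then take from the rack the thickest slotted spacer that the float will accept, drop it fully down over the shaft into the gap between collar and bearing, and push the shaft back until it pinches the spacer. Let go, leaving the other spacers in the rack and everything else on the bench undisturbed.

Things in the scene. Friction and masses are not known exactly. Their poses are not given: they have to be found in the camera images.
- drive: Conveyor drive on an aluminium base plate (250 x 130 x 12 mm) screwed to the bench: two grey pillow blocks with round housings (radius 31 mm, tops 88 mm above the bench) carry a horizontal steel shaft, its axis 57 mm above the bench. Origin on the bench under the shaft axis; x runs along the shaft, horizontally, towards its free end (the way it is pulled out); z up.
- thrust_face (a point): Front bearing's thrust face, centre, on the shaft axis: the flat end of the brass nose (radius 19 mm) that stands 16 mm out of the front pillow block; 89 mm along x from the drive's origin. Axes as the drive's. Collar or spacer bears on it. More than 25 N on any stop or spacer is too much; firm is over 5 N on the stop for a third of a second, some 8 to 12 N at the hand.
- rear_face (a point): Centre of the rear bearing's thrust face: the end of the brass nose of the rear pillow block, on the shaft axis, 109 mm behind the drive's origin; axes as the drive's.
- shaft: Square steel shaft, 22 x 22 mm, flats level and upright, with a fixed shoulder collar (radius 21 mm) before the front bearing and a sprocket behind it. It slides along its axis only, with about 2.5 N of friction. Origin on the axis in the collar's bearing side; x outwards. Collar from x = 0 to 14 mm. Distance of this origin from thrust_face = gap between collar and bearing; 0 when home.
- shaft_end (a point): Centre of the free end face of the shaft, 70 mm from shaft's origin, axes as the drive's. The bare end, 56 mm long and 22 mm thick, can be gripped from above or pushed. Pulled out, the shaft stops where the set collar meets the rear bearing, 8 to 16.5 mm from home: this end float differs every time. Both stops are hard.
- set_collar: Set collar (radius 20 mm, 14 mm thick) clamped on the shaft behind the rear bearing, where the last worker left it; it moves with the shaft. Origin on the axis in its face towards the rear bearing; the distance from rear_face is the end float still free in the pull-out direction.
- rack: Grey plastic rack, 142 x 64 x 33 mm, fixed to the bench, with three slots across it in which the spacers stand upright, 44 mm apart along its x: thinnest at x = -44 mm, middle at 0, thickest at +44 mm. Origin under its centre; z up.
- spacer_a: Slotted (horseshoe) spacer, white plastic, 6 mm thick (its x), 46 mm wide (y), fore and aft alike. Origin at mid thickness on its slot's axis, where the shaft's axis comes when seated. Two legs with rounded ends reach 30 mm below the origin. A moulded grip block, 18 mm thick (x) and 30 mm wide (y), stands 42 to 76 mm above the origin: take it by the 30 mm width.
- spacer_b: The same, 9 mm thick. The slot of each is 25 mm wide, open downwards (30 mm at the mouth), its top 11.5 mm above the origin, so a seated spacer rides on the flat top of the shaft. In the rack the origins are 38 mm above the bench. The spacers weigh 33 to 51 g.
- spacer_c: The same, 12 mm thick. A spacer slips in where the gap is about 2 mm wider than it; with less, count on the next thinner one.
- mallet: Bystander: mallet lying down, 260 mm long, yellow handle.
- driver: Bystander: screwdriver lying down, 200 mm long.
- spare_ring_1: Bystander: loose brass ring lying flat, 42 mm across, 14 mm high.
- spare_ring_2: Bystander: loose brass ring lying flat, 42 mm across, 14 mm high.
- spare_block: Bystander: loose spare pillow block, 112 mm wide, 76 mm high.
- oil_can: Bystander: spray can standing up, 54 mm across, 150 mm high.
- hex_key: Bystander: hex key lying flat, 100 x 28 mm, 8 mm thick.

How it is judged:
On the way, in this order (a step that is already met when the one before it is completed fails the run):
1. the shaft is pushed home: its collar bears on the front bearing with more than 5 N for 0.3 s (x of shaft in the frame of thrust_face below 0.002 m and contact force between shaft and drive above 5 N), for 0.3 s.
2. the shaft is pulled out: its set collar bears on the rear bearing with more than 5 N for 0.3 s (x of shaft in the frame of thrust_face above 0.006 m and contact force between shaft and drive above 5 N), for 0.3 s.
3. a spacer sits fully down over the shaft between collar and front bearing (((x of spacer_a in the frame of thrust_face above 0 m and x of spacer_a in the frame of shaft below 0 m and y of spacer_a in the frame of thrust_face between -0.004 and 0.004 m and z of spacer_a in the frame of thrust_face between -0.004 and 0.003 m and angle between spacer_a's own z axis and vertical below 0.3 rad) or (x of spacer_b in the frame of thrust_face above 0 m and x of spacer_b in the frame of shaft below 0 m and y of spacer_b in the frame of thrust_face between -0.004 and 0.004 m and z of spacer_b in the frame of thrust_face between -0.004 and 0.003 m and angle between spacer_b's own z axis and vertical below 0.3 rad) or (x of spacer_c in the frame of thrust_face above 0 m and x of spacer_c in the frame of shaft below 0 m and y of spacer_c in the frame of thrust_face between -0.004 and 0.004 m and z of spacer_c in the frame of thrust_face between -0.004 and 0.003 m and angle between spacer_c's own z axis and vertical below 0.3 rad))), for 0.2 s.
4. the shaft is pushed back and pinches the spacer against the bearing with more than 5 N for 0.3 s (the second force counts shaft and bearing together) (((x of spacer_a in the frame of thrust_face above 0 m and x of spacer_a in the frame of shaft below 0 m and y of spacer_a in the frame of thrust_face between -0.004 and 0.004 m and z of spacer_a in the frame of thrust_face between -0.004 and 0.003 m and angle between spacer_a's own z axis and vertical below 0.2 rad and x of shaft in the frame of thrust_face below 0.0075 m and contact force between spacer_a and shaft above 5 N and contact force between spacer_a and drive above 9 N) or (x of spacer_b in the frame of thrust_face above 0 m and x of spacer_b in the frame of shaft below 0 m and y of spacer_b in the frame of thrust_face between -0.004 and 0.004 m and z of spacer_b in the frame of thrust_face between -0.004 and 0.003 m and angle between spacer_b's own z axis and vertical below 0.2 rad and x of shaft in the frame of thrust_face below 0.0105 m and contact force between spacer_b and shaft above 5 N and contact force between spacer_b and drive above 9 N) or (x of spacer_c in the frame of thrust_face above 0 m and x of spacer_c in the frame of shaft below 0 m and y of spacer_c in the frame of thrust_face between -0.004 and 0.004 m and z of spacer_c in the frame of thrust_face between -0.004 and 0.003 m and angle between spacer_c's own z axis and vertical below 0.2 rad and x of shaft in the frame of thrust_face below 0.0135 m and contact force between spacer_c and shaft above 5 N and contact force between spacer_c and drive above 9 N))), for 0.3 s.
At the end, for the whole second after the job is handed in: One spacer sits upright on the shaft (within 4 mm of its axis) between collar and front bearing, the gap there under 1.5 mm wider than it; at most 5.5 mm of float is left between set collar and rear bearing; the other spacers are in the rack (moved under 15 mm); the shaft is at rest (((x of spacer_a in the frame of thrust_face above 0 m and x of spacer_a in the frame of shaft below 0 m and y of spacer_a in the frame of thrust_face between -0.004 and 0.004 m and z of spacer_a in the frame of thrust_face between -0.004 and 0.003 m and angle between spacer_a's own z axis and vertical below 0.2 rad and x of shaft in the frame of thrust_face below 0.0075 m and distance of each of spacer_b, spacer_c from where it was at the start of the episode below 0.015 m) or (x of spacer_b in the frame of thrust_face above 0 m and x of spacer_b in the frame of shaft below 0 m and y of spacer_b in the frame of thrust_face between -0.004 and 0.004 m and z of spacer_b in the frame of thrust_face between -0.004 and 0.003 m and angle between spacer_b's own z axis and vertical below 0.2 rad and x of shaft in the frame of thrust_face below 0.0105 m and distance of each of spacer_a, spacer_c from where it was at the start of the episode below 0.015 m) or (x of spacer_c in the frame of thrust_face above 0 m and x of spacer_c in the frame of shaft below 0 m and y of spacer_c in the frame of thrust_face between -0.004 and 0.004 m and z of spacer_c in the frame of thrust_face between -0.004 and 0.003 m and angle between spacer_c's own z axis and vertical below 0.2 rad and x of shaft in the frame of thrust_face below 0.0135 m and distance of each of spacer_a, spacer_b from where it was at the start of the episode below 0.015 m)) and x of set_collar in the frame of rear_face above -0.0055 m and linear speed of shaft below 0.005 m/s); the robot touches nothing.
It fails at once if more than 25 N on one of the shaft's stops (contact force between shaft and drive above 25 N).
It fails at once if more than 25 N between a spacer and the shaft, or 50 N between a spacer and shaft and bearing together (contact force between any of spacer_a, spacer_b, spacer_c and shaft above 25 N or contact force between any of spacer_a, spacer_b, spacer_c and drive above 50 N).
It fails at once if a bystander moved more than 20 mm (distance of any of mallet, driver, spare_ring_1, spare_ring_2, spare_block, oil_can, hex_key from where it was at the start of the episode above 0.02 m).
It also fails if it takes over 70 s, if anything falls off the work surface, if the arm or the gripper's body presses on something with over 40 N, if the wrist force passes 120 N, or if a joint passes its speed limit or range.

## Working session

There is one attempt and no reset: what is moved stays moved. The work goes in short steps, Python scripts to look and compute and a tool call to move; the robot and the scene stay as the last step left them, time stands still between calls to the robot, and variables do not carry over. Pictures are saved under pics/ and viewed, at most 13 in all, crops included, and the job is handed in when it is done.

Besides the shell and the picture viewer there is one more tool, called after "Call:" as name(argument=value, ...) on one line, values as JSON. move_arm: Moves the arm, as the interface text tells. Its arguments: {"type":"object","properties":{"steps":{"type":"array","items":{"type":"object","properties":{"dx":{"type":"number"},"dy":{"type":"number"},"dz":{"type":"number"},"spin":{"type":"number"}}}},"claw":{"type":"number"},"squeeze":{"type":"number"}},"required":["steps"]}

```bash
ls; mkdir -p pics
python3 - <<'E'
from bench import telemetry, imaging, job, r
import cv2,pickle
print(r.tips_ahead, telemetry.read_state())
d={}
for n in ("side","top","wrist"):
    c=imaging.camera(n); d[n]=c
    cv2.imwrite(f"pics/{n}0.png",c["img"][:,:,::-1]); print(n,c["camera_matrix"].tolist(),c["R"].round(4).tolist(),c["t"])
pickle.dump(d,open("c0.pkl","wb"))
E
```

```text
pics
0.1822 {'time': 0.0, 'joint_positions': array([-1.15460297,  0.33287639, -0.06470221,  1.46096716,  0.02163994,
        1.34990014, -0.08844814]), 'joint_vel': array([-0.00038752,  0.00081773,  0.002907  ,  0.00115313, -0.00033329,
        0.00024716,  0.00046316]), 'joint_torque': array([-1.37657753e-04, -6.23263907e+01,  2.43047741e-02, -3.89900029e+01,
       -6.13412261e-02,  3.98480811e-02,  1.68408696e-04]), 'ee_pos': array([0.26547199, 0.56566843, 0.40393861]), 'eef_rot': array([ 2.17599622e-01,  9.76037845e-01, -7.19448587e-04, -1.05809235e-04]), 'ft_force': array([ 0.23754994, -0.34557383, -0.59560658]), 'torque': array([-0.02898291, -0.00870873, -0.03976032]), 'grip_force': 0.0, 'width': 0.08680238186252484}
side [[508.5021487474249, 0.0, 283.79239260865154], [0.0, 508.5021487474249, 213.20488522136247], [0.0, 0.0, 1.0]] [[0.8394, -0.5434, 0.0068], [-0.3008, -0.475, -0.827], [0.4526, 0.6922, -0.5622]] [-0.45000839  0.23407506  1.30169608]
top [[430.08361090097736, 0.0, 279.0645411818078], [0.0, 430.08361090097736, 218.67420304536853], [0.0, 0.0, 1.0]] [[-0.159, -0.9873, -0.0078], [-0.9667, 0.1572, -0.2021], [0.2007, -0.0246, -0.9793]] [0.1019289  0.56342275 0.99186764]
wrist [[357.172900601798, 0.0, 275.6093915230619], [0.0, 357.172900601798, 206.22028767548022], [0.0, 0.0, 1.0]] [[0.4245, 0.9054, -0.0012], [0.8746, -0.4097, 0.2592], [0.2342, -0.1111, -0.9658]] [-0.62304298 -0.03311342  0.39102405]
```

View pics/top0.png

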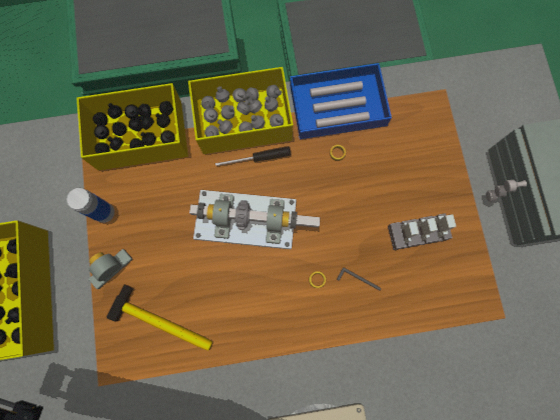

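View pics/side0.png

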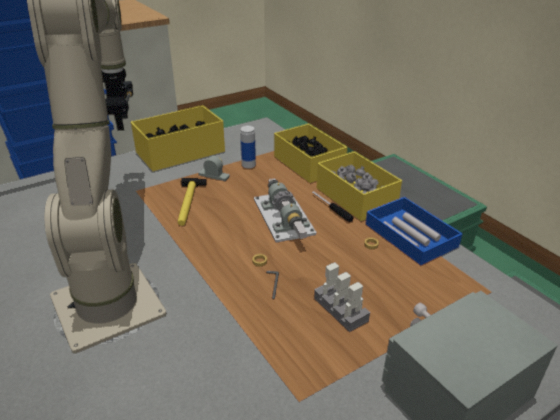

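The top view shows the drive plate around (245,218), with the shaft's free end at about (319,224), and the rack around (422,231). The side view shows the drive near (285,210) and the rack near (342,300). I'll enlarge both.

Run:
```python
import cv2,numpy as np
a=cv2.imread("pics/top0.png");b=cv2.imread("pics/side0.png")
c1=cv2.resize(a[180:260,185:335],None,fx=5,fy=5,interpolation=cv2.INTER_CUBIC) #750x400
c2=cv2.resize(a[205:255,380:465],None,fx=4,fy=4,interpolation=cv2.INTER_CUBIC) #340x200
c3=cv2.resize(b[258:330,308:375],None,fx=4,fy=4,interpolation=cv2.INTER_CUBIC)
im=np.zeros((600,800,3),np.uint8);im[:400,:750]=c1;im[400:600,:340]=c2
im[400:600,400:468+200]=c3[:200]
cv2.imwrite("pics/crop1.png",im)
```

```text
(no output)
```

View pics/crop1.png

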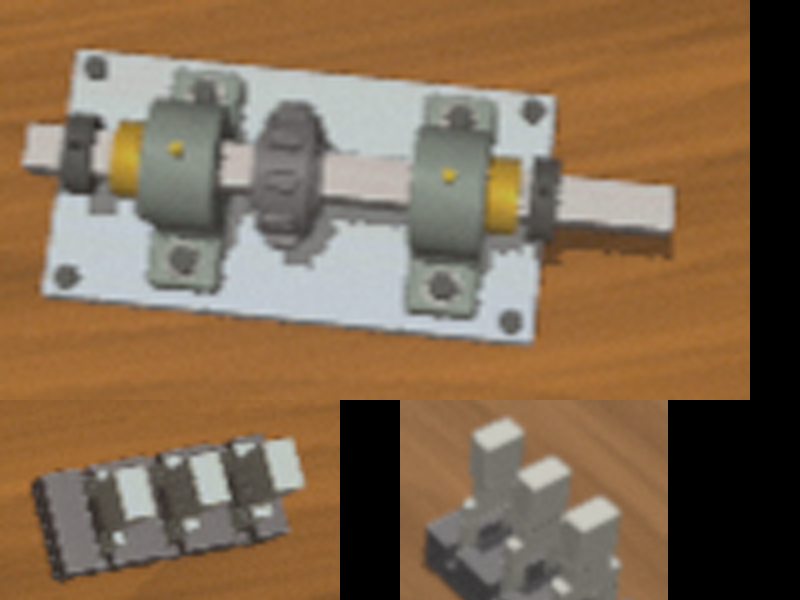

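The crop shows the plate's corners at crop pixels (78,50), (556,95), (533,342), (42,296). The shaft's end-top corners are at (672,185) and (672,232), and the shaft starts partly pulled out. Three grip blocks show in the rack.

```bash
cat > h.py <<'E'
import numpy as np
from scipy.spatial.transform import Rotation as Ro
def ray(c,px,z):
    R=np.array(c["R"]);t=np.array(c["t"]);o=-R.T@t
    d=R.T@np.linalg.inv(c["camera_matrix"])@np.array([px[0],px[1],1.]);return o+d*(z-o[2])/d[2]
def proj(c,X):
    p=c["camera_matrix"]@(np.array(c["R"])@np.array(X)+np.array(c["t"]));return p[:2]/p[2]
E
python3 - <<'E'
import pickle,cv2
from h import *
d=pickle.load(open("c0.pkl","rb"));c=d["top"]
P=[ray(c,((u-2)/5+185,(v-2)/5+180),.012) for u,v in [(78,50),(556,95),(533,342),(42,296)]]
P=np.array(P);print(P.round(4),np.linalg.norm(P-np.roll(P,-1,0),axis=1))
e=np.array(P[1]+P[2]-P[0]-P[3]);print("ctr",P.mean(0),"yaw",np.arctan2(e[1],e[0]))
E_=[ray(c,((u-2)/5+185,(v-2)/5+180),.068) for u,v in [(672,185),(672,232),(558,175),(555,222)]];print(np.round(E_,4))
m=(ray(c,(185+670/5,180+208/5),.068));print("end",m)
# rack blocks, light color
img=c["img"];sub=img[205:255,380:465].astype(int)
m=((sub.min(2)>150)).astype(np.uint8);n,l,s,ce=cv2.connectedComponentsWithStats(m)
for i in range(1,n):
    if s[i,4]>15:
        q=ce[i]+[380,205];print(s[i],q,ray(c,q,.114).round(4))
# rack corners at z .033 (crop 4x)
for u,v in [(40,475),(265,437),(285,530),(60,578)]:
    print("rk",ray(c,((u-1.5)/4+380,(v-401.5)/4+205),.033).round(4))
E
```

```text
[[ 0.6906  0.1988  0.012 ]
 [ 0.6271 -0.0414  0.012 ]
 [ 0.5027 -0.0087  0.012 ]
 [ 0.5655  0.2326  0.012 ]] [0.24854394 0.12863351 0.24934845 0.12954565]
ctr [0.59645579 0.09532851 0.012     ] yaw -1.827433849879352
[[ 0.56   -0.0852  0.068 ]
 [ 0.5372 -0.0811  0.068 ]
 [ 0.5737 -0.0317  0.068 ]
 [ 0.5511 -0.0264  0.068 ]]
end [ 0.54782803 -0.08305933  0.068     ]
[66 10 10 12 85] [450.54117647 220.49411765] [ 0.4935 -0.3763  0.114 ]
[48 13  9 13 88] [432.02272727 224.06818182] [ 0.4921 -0.3325  0.114 ]
[29 17 10 13 90] [413.53333333 227.63333333] [ 0.4908 -0.2889  0.114 ]
rk [ 0.5216 -0.2598  0.033 ]
rk [ 0.5228 -0.4033  0.033 ]
rk [ 0.4635 -0.4016  0.033 ]
rk [ 0.4565 -0.2583  0.033 ]
```

```bash
cat >> h.py <<'E'
def plan(tgt,yaw,maxmm=40.,maxspin=.12):
    "print rows (cm, rad) from the present pose to grasp point tgt (world) with tool x at yaw"
    from bench import telemetry
    s=telemetry.read_state();M=Ro.from_quat(s["eef_rot"]).as_matrix()
    g=s["ee_pos"]+.164*M[:,2];y0=np.arctan2(M[1,0],M[0,0]);dy=(yaw-y0+np.pi)%(2*np.pi)-np.pi
    D=np.array(tgt)-g;n=int(np.ceil(max(np.linalg.norm(D)*1000/maxmm,abs(dy)/maxspin,1)))
    print("grasp",g.round(4),"yaw",y0.round(4),"tilt",M[:,2].round(4),"joint",s["joint_positions"].round(2),"n",n,"f",s["ft_force"].round(2))
    for k in range(n):
        y=y0+dy*k/n;c,q=np.cos(y),np.sin(y);w=D/n*100
        print({"dx":round(c*w[0]+q*w[1],2),"dy":round(q*w[0]-c*w[1],2),"dz":round(-w[2],2),"spin":round(-dy/n,4)})
E
python3 -c "
from h import *
plan((.5539,-.0616,.2),1.314)"
```

```text
grasp [0.2654 0.5656 0.2401] yaw 2.7028 tilt [-4.e-04 -1.e-03 -1.e+00] joint [-1.15  0.33 -0.06  1.46  0.02  1.35 -0.09] n 18 f [ 0.68 -0.05 -1.15]
{'dx': np.float64(-2.93), 'dy': np.float64(-2.47), 'dz': np.float64(0.22), 'spin': np.float64(0.0772)}
{'dx': np.float64(-3.11), 'dy': np.float64(-2.24), 'dz': np.float64(0.22), 'spin': np.float64(0.0772)}
{'dx': np.float64(-3.28), 'dy': np.float64(-1.99), 'dz': np.float64(0.22), 'spin': np.float64(0.0772)}
{'dx': np.float64(-3.42), 'dy': np.float64(-1.73), 'dz': np.float64(0.22), 'spin': np.float64(0.0772)}
{'dx': np.float64(-3.54), 'dy': np.float64(-1.47), 'dz': np.float64(0.22), 'spin': np.float64(0.0772)}
{'dx': np.float64(-3.65), 'dy': np.float64(-1.19), 'dz': np.float64(0.22), 'spin': np.float64(0.0772)}
{'dx': np.float64(-3.73), 'dy': np.float64(-0.9), 'dz': np.float64(0.22), 'spin': np.float64(0.0772)}
{'dx': np.float64(-3.79), 'dy': np.float64(-0.61), 'dz': np.float64(0.22), 'spin': np.float64(0.0772)}
{'dx': np.float64(-3.82), 'dy': np.float64(-0.32), 'dz': np.float64(0.22), 'spin': np.float64(0.0772)}
{'dx': np.float64(-3.84), 
[... 190 characters left out ...]
loat64(-3.79), 'dy': np.float64(0.56), 'dz': np.float64(0.22), 'spin': np.float64(0.0772)}
{'dx': np.float64(-3.74), 'dy': np.float64(0.86), 'dz': np.float64(0.22), 'spin': np.float64(0.0772)}
{'dx': np.float64(-3.66), 'dy': np.float64(1.14), 'dz': np.float64(0.22), 'spin': np.float64(0.0772)}
{'dx': np.float64(-3.56), 'dy': np.float64(1.42), 'dz': np.float64(0.22), 'spin': np.float64(0.0772)}
{'dx': np.float64(-3.44), 'dy': np.float64(1.69), 'dz': np.float64(0.22), 'spin': np.float64(0.0772)}
{'dx': np.float64(-3.3), 'dy': np.float64(1.95), 'dz': np.float64(0.22), 'spin': np.float64(0.0772)}
{'dx': np.float64(-3.14), 'dy': np.float64(2.2), 'dz': np.float64(0.22), 'spin': np.float64(0.0772)}
```

Call:
move_arm(steps=[{"dx":-2.9,"dy":-2.5,"dz":0.2,"spin":0.077},{"dx":-3.1,"dy":-2.2,"dz":0.2,"spin":0.077},{"dx":-3.3,"dy":-2.0,"dz":0.2,"spin":0.077},{"dx":-3.4,"dy":-1.7,"dz":0.2,"spin":0.077},{"dx":-3.5,"dy":-1.5,"dz":0.2,"spin":0.077},{"dx":-3.6,"dy":-1.2,"dz":0.2,"spin":0.077},{"dx":-3.7,"dy":-0.9,"dz":0.2,"spin":0.077},{"dx":-3.8,"dy":-0.6,"dz":0.2,"spin":0.077},{"dx":-3.8,"dy":-0.3,"dz":0.2,"spin":0.077},{"dx":-3.8,"dy":0,"dz":0.2,"spin":0.077},{"dx":-3.8,"dy":0.3,"dz":0.2,"spin":0.077},{"dx":-3.8,"dy":0.6,"dz":0.2,"spin":0.077}])

```text
time: 1.35
ee_pos: [0.4582, 0.1484, 0.3807]
eef_rot: [0.631, 0.776, 0.0, -0.0]
ft_force: [0.8, 1.1, -0.4]
width: 0.087
grip_force: 0.0
```

Call:
move_arm(steps=[{"dx":-3.7,"dy":0.9,"dz":0.2,"spin":0.077},{"dx":-3.6,"dy":1.1,"dz":0.2,"spin":0.077},{"dx":-3.5,"dy":1.4,"dz":0.2,"spin":0.077},{"dx":-3.4,"dy":1.7,"dz":0.2,"spin":0.077},{"dx":-3.3,"dy":2.0,"dz":0.2,"spin":0.077},{"dx":-3.1,"dy":2.2,"dz":0.2,"spin":0.077},{"dx":0},{"dx":0}])

```text
$.steps[6]: bad value
```

Run:
```python
from h import *
from bench import imaging
import cv2,pickle
plan((.5539,-.0616,.2),1.314)
d=pickle.load(open("c0.pkl","rb"))
c=imaging.camera("wrist");pickle.dump(c,open("w1.pkl","wb"));cv2.imwrite("pics/wrist1.png",c["img"][:,:,::-1])
print("end",proj(c,(.5486,-.0832,.068)))
```

```text
grasp [0.4582 0.1485 0.2167] yaw 1.7758 tilt [ 0.e+00  3.e-04 -1.e+00] joint [-0.72  0.02  0.32  1.88 -0.01  1.25 -0.19] n 6 f [ 0.77  1.05 -0.39]
{'dx': np.float64(-3.75), 'dy': np.float64(0.85), 'dz': np.float64(0.28), 'spin': np.float64(0.077)}
{'dx': np.float64(-3.68), 'dy': np.float64(1.13), 'dz': np.float64(0.28), 'spin': np.float64(0.077)}
{'dx': np.float64(-3.58), 'dy': np.float64(1.41), 'dz': np.float64(0.28), 'spin': np.float64(0.077)}
{'dx': np.float64(-3.46), 'dy': np.float64(1.69), 'dz': np.float64(0.28), 'spin': np.float64(0.077)}
{'dx': np.float64(-3.32), 'dy': np.float64(1.95), 'dz': np.float64(0.28), 'spin': np.float64(0.077)}
{'dx': np.float64(-3.16), 'dy': np.float64(2.2), 'dz': np.float64(0.28), 'spin': np.float64(0.077)}
end [315.86601462 428.38987801]
```

View pics/wrist1.png

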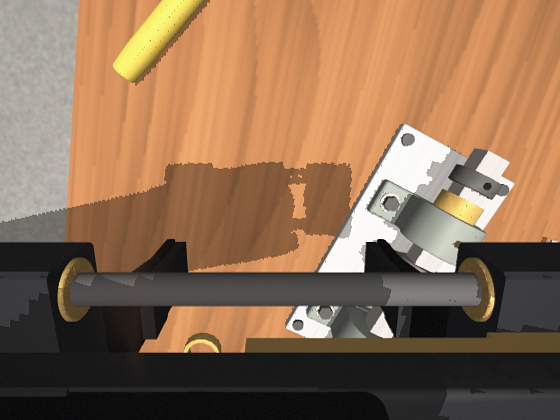

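The wrist view shows the drive's rear end at about (470,200), and the view is partly blocked by the gripper. The second move was refused, so I'll repeat it with full rows.

Call:
move_arm(steps=[{"dx":-3.7,"dy":0.9,"dz":0.3,"spin":0.077},{"dx":-3.7,"dy":1.1,"dz":0.3,"spin":0.077},{"dx":-3.6,"dy":1.4,"dz":0.3,"spin":0.077},{"dx":-3.5,"dy":1.7,"dz":0.3,"spin":0.077},{"dx":-3.3,"dy":2.0,"dz":0.3,"spin":0.077},{"dx":-3.2,"dy":2.2,"dz":0.3,"spin":0.077},{"dx":0,"dy":0,"dz":0,"spin":0},{"dx":0,"dy":0,"dz":0,"spin":0}])

```text
time: 2.2
ee_pos: [0.5548, -0.0609, 0.3623]
eef_rot: [0.791, 0.611, -0.0, -0.0]
ft_force: [0.1, 0.9, -0.1]
width: 0.0875
grip_force: 0.0
```

Run:
```python
from h import *
from bench import imaging
import cv2,pickle
plan((.5539,-.0616,.2),1.314)
c=imaging.camera("wrist");pickle.dump(c,open("w2.pkl","wb"));cv2.imwrite("pics/wrist2.png",c["img"][:,:,::-1])
```

```text
grasp [ 0.5547 -0.0609  0.1983] yaw 1.3157 tilt [-1.e-03 -3.e-04 -1.e+00] joint [-0.45  0.23  0.55  1.73 -0.13  1.23 -0.12] n 1 f [ 0.14  0.85 -0.12]
{'dx': np.float64(-0.08), 'dy': np.float64(-0.06), 'dz': np.float64(-0.17), 'spin': np.float64(0.0017)}
```

View pics/wrist2.png

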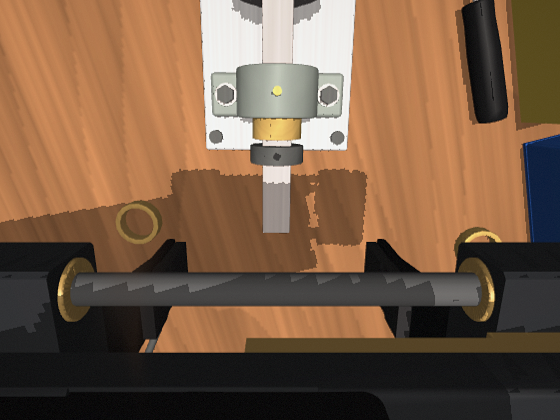

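The shaft stands upright in the image at column ~276, with its end edge at row 233, so tool and shaft are aligned. I'll check its position from here.

Run:
```python
from h import *
import pickle
c=pickle.load(open("w2.pkl","rb"))
for p,z in [((263.5,233),.068),((289.5,233),.068),((266,168),.068),((291,168),.068),((264,10),.068),((293,10),.068)]: print(p,ray(c,p,z).round(4))
# frame: collar outer/inner top edges rows, nose end (top heights)
d=np.array([np.cos(-1.8274),np.sin(-1.8274)])
for n,p,z in [("end",(276.5,233),.068),("collar front top",(276.5,146),.078),("nose front top",(277,139.5),.076),("nose back",(277,118),.076),("plate edge",(277,150),.012)]:
    print(n,(ray(c,p,z)[:2]-[.5965,.0953])@d)
```

```text
(263.5, 233) [ 0.5389 -0.0853  0.068 ]
(289.5, 233) [ 0.5594 -0.0906  0.068 ]
(266, 168) [ 0.5547 -0.0342  0.068 ]
(291, 168) [ 0.5735 -0.0391  0.068 ]
(264, 10) [0.582  0.0731 0.068 ]
(293, 10) [0.6015 0.068  0.068 ]
end 0.18924203369638487
collar front top 0.11797937502780459
nose front top 0.11341238479379588
nose back 0.09798484551460505
plate edge 0.12796871790540093
```

Call:
move_arm(steps=[{"dx":0,"dy":0.03,"dz":3,"spin":0},{"dx":0,"dy":0.03,"dz":3,"spin":0},{"dx":0,"dy":0.04,"dz":3,"spin":0},{"dx":0,"dy":0,"dz":2.5,"spin":0},{"dx":0,"dy":0,"dz":1.5,"spin":0},{"dx":0,"dy":0,"dz":1,"spin":0},{"dx":0,"dy":0,"dz":0,"spin":0},{"dx":0,"dy":0,"dz":0,"spin":0},{"dx":0,"dy":0,"dz":0,"spin":0}], claw=5)

```text
time: 3.15
ee_pos: [0.5563, -0.0606, 0.2239]
eef_rot: [0.791, 0.612, 0.001, 0.0]
ft_force: [-0.1, 0.4, 0.6]
width: 0.0501
grip_force: 0.0
```

Call:
move_arm(steps=[{"dx":0,"dy":0,"dz":0,"spin":0},{"dx":0,"dy":0,"dz":0,"spin":0},{"dx":0,"dy":0,"dz":0,"spin":0},{"dx":0,"dy":0,"dz":0,"spin":0},{"dx":0,"dy":0,"dz":0,"spin":0}], claw=1.5, squeeze=8)

```text
time: 3.65
ee_pos: [0.5554, -0.0605, 0.2227]
eef_rot: [0.791, 0.612, -0.0, -0.001]
ft_force: [-4.5, 1.2, 2.8]
width: 0.0219
grip_force: 8.0
```

Call:
move_arm(steps=[{"dx":0.0,"dy":-0.08,"dz":0,"spin":0},{"dx":0.1,"dy":0,"dz":0,"spin":0},{"dx":0.1,"dy":0,"dz":0,"spin":0},{"dx":0.1,"dy":0,"dz":0,"spin":0},{"dx":0,"dy":0,"dz":0,"spin":0}], squeeze=14)

```text
time: 4.15
ee_pos: [0.5558, -0.0575, 0.2227]
eef_rot: [0.791, 0.612, -0.0, 0.0]
ft_force: [0.1, -2.8, -0.3]
width: 0.0217
grip_force: 14.0
```

Call:
move_arm(steps=[{"dx":0.05,"dy":0,"dz":0,"spin":0},{"dx":0.05,"dy":0,"dz":0,"spin":0},{"dx":0,"dy":0,"dz":0,"spin":0}])

```text
time: 4.45
ee_pos: [0.5561, -0.0565, 0.2227]
eef_rot: [0.791, 0.612, 0.0, 0.0]
ft_force: [0.5, -2.3, -2.4]
width: 0.0221
grip_force: 14.0
```

Call:
move_arm(steps=[{"dx":0.05,"dy":0,"dz":0,"spin":0},{"dx":0.05,"dy":0,"dz":0,"spin":0},{"dx":0,"dy":0,"dz":0,"spin":0}])

```text
time: 4.75
ee_pos: [0.5563, -0.0557, 0.2227]
eef_rot: [0.791, 0.612, -0.0, 0.0]
ft_force: [0.3, -3.1, -2.9]
width: 0.0219
grip_force: 14.0
```

Call:
move_arm(steps=[{"dx":0.05,"dy":0,"dz":0,"spin":0},{"dx":0.05,"dy":0,"dz":0,"spin":0},{"dx":0,"dy":0,"dz":0,"spin":0}])

```text
time: 5.05
ee_pos: [0.5564, -0.0555, 0.2227]
eef_rot: [0.791, 0.612, -0.0, 0.0]
ft_force: [0.5, -6.3, -2.8]
width: 0.022
grip_force: 14.0
```

Call:
move_arm(steps=[{"dx":0.05,"dy":0,"dz":0,"spin":0},{"dx":0.05,"dy":0,"dz":0,"spin":0},{"dx":0,"dy":0,"dz":0,"spin":0}])

```text
time: 5.35
ee_pos: [0.5564, -0.0553, 0.2226]
eef_rot: [0.791, 0.611, -0.001, 0.001]
ft_force: [-0.8, -9.1, -1.5]
width: 0.0221
grip_force: 14.0
```

Call:
move_arm(steps=[{"dx":0.05,"dy":0,"dz":0,"spin":0},{"dx":0,"dy":0,"dz":0,"spin":0},{"dx":0,"dy":0,"dz":0,"spin":0},{"dx":0,"dy":0,"dz":0,"spin":0},{"dx":0,"dy":0,"dz":0,"spin":0}])

```text
time: 5.85
ee_pos: [0.5564, -0.0553, 0.2227]
eef_rot: [0.792, 0.611, -0.001, 0.001]
ft_force: [-1.7, -10.1, -0.8]
width: 0.0217
grip_force: 14.0
```

Call:
move_arm(steps=[{"dx":-0.1,"dy":0,"dz":0,"spin":0},{"dx":-0.1,"dy":0,"dz":0,"spin":0},{"dx":-0.1,"dy":0,"dz":0,"spin":0},{"dx":-0.1,"dy":0,"dz":0,"spin":0},{"dx":-0.1,"dy":0,"dz":0,"spin":0},{"dx":-0.1,"dy":0,"dz":0,"spin":0},{"dx":-0.1,"dy":0,"dz":0,"spin":0},{"dx":-0.1,"dy":0,"dz":0,"spin":0},{"dx":-0.1,"dy":0,"dz":0,"spin":0},{"dx":-0.1,"dy":0,"dz":0,"spin":0},{"dx":0,"dy":0,"dz":0,"spin":0}])

```text
time: 6.95
ee_pos: [0.5543, -0.0631, 0.2227]
eef_rot: [0.791, 0.612, -0.0, 0.0]
ft_force: [4.0, -0.2, -6.0]
width: 0.022
grip_force: 14.0
```

Call:
move_arm(steps=[{"dx":-0.05,"dy":0,"dz":0,"spin":0},{"dx":-0.05,"dy":0,"dz":0,"spin":0},{"dx":-0.05,"dy":0,"dz":0,"spin":0},{"dx":0,"dy":0,"dz":0,"spin":0}])

```text
time: 7.35
ee_pos: [0.554, -0.0644, 0.2227]
eef_rot: [0.791, 0.612, -0.0, -0.0]
ft_force: [3.7, 1.4, -7.0]
width: 0.0219
grip_force: 14.0
```

Call:
move_arm(steps=[{"dx":-0.05,"dy":0,"dz":0,"spin":0},{"dx":-0.05,"dy":0,"dz":0,"spin":0},{"dx":0,"dy":0,"dz":0,"spin":0}])

```text
time: 7.65
ee_pos: [0.5537, -0.0654, 0.2227]
eef_rot: [0.791, 0.612, -0.0, -0.0]
ft_force: [3.9, 1.3, -7.0]
width: 0.0218
grip_force: 14.0
```

Call:
move_arm(steps=[{"dx":-0.05,"dy":0.04,"dz":0.05,"spin":0},{"dx":-0.05,"dy":0.03,"dz":0.05,"spin":0},{"dx":0,"dy":0,"dz":0,"spin":0}])

```text
time: 7.95
ee_pos: [0.5538, -0.0663, 0.2226]
eef_rot: [0.791, 0.612, -0.0, -0.001]
ft_force: [-6.5, 3.5, 11.0]
width: 0.0219
grip_force: 14.0
```

Call:
move_arm(steps=[{"dx":-0.05,"dy":0,"dz":0,"spin":0},{"dx":-0.05,"dy":0,"dz":0,"spin":0},{"dx":0,"dy":0,"dz":0,"spin":0}])

```text
time: 8.25
ee_pos: [0.5535, -0.0673, 0.2226]
eef_rot: [0.791, 0.612, -0.0, -0.001]
ft_force: [-5.8, 4.6, 10.6]
width: 0.0219
grip_force: 14.0
```

Call:
move_arm(steps=[{"dx":-0.05,"dy":-0.04,"dz":-0.06,"spin":0},{"dx":-0.05,"dy":0,"dz":0,"spin":0},{"dx":0,"dy":0,"dz":0,"spin":0}])

```text
time: 8.55
ee_pos: [0.5531, -0.0683, 0.2226]
eef_rot: [0.791, 0.612, -0.0, -0.0]
ft_force: [-3.2, 3.0, 7.6]
width: 0.0221
grip_force: 14.0
```

Call:
move_arm(steps=[{"dx":-0.05,"dy":0,"dz":0,"spin":0},{"dx":-0.05,"dy":0,"dz":0,"spin":0},{"dx":0,"dy":0,"dz":0,"spin":0}])

```text
time: 8.85
ee_pos: [0.5529, -0.0693, 0.2226]
eef_rot: [0.791, 0.612, -0.0, -0.0]
ft_force: [-4.3, 3.3, 7.2]
width: 0.0217
grip_force: 14.0
```

Call:
move_arm(steps=[{"dx":-0.05,"dy":-0.02,"dz":-0.03,"spin":0},{"dx":-0.05,"dy":0,"dz":0,"spin":0},{"dx":0,"dy":0,"dz":0,"spin":0}])

```text
time: 9.15
ee_pos: [0.5525, -0.0702, 0.2226]
eef_rot: [0.791, 0.612, -0.0, -0.0]
ft_force: [-2.6, 2.4, 2.6]
width: 0.022
grip_force: 14.0
```

Call:
move_arm(steps=[{"dx":-0.05,"dy":0,"dz":0,"spin":0},{"dx":-0.05,"dy":0,"dz":0,"spin":0},{"dx":0,"dy":0,"dz":0,"spin":0}])

```text
time: 9.45
ee_pos: [0.5524, -0.0704, 0.2226]
eef_rot: [0.791, 0.612, 0.0, -0.0]
ft_force: [-1.9, 5.3, 3.5]
width: 0.0223
grip_force: 14.0
```

Call:
move_arm(steps=[{"dx":-0.05,"dy":0,"dz":0,"spin":0},{"dx":-0.05,"dy":0,"dz":0,"spin":0},{"dx":0,"dy":0,"dz":0,"spin":0},{"dx":0,"dy":0,"dz":0,"spin":0}])

```text
time: 9.85
ee_pos: [0.5524, -0.0706, 0.2227]
eef_rot: [0.791, 0.612, 0.001, -0.001]
ft_force: [-0.4, 8.5, 2.5]
width: 0.0222
grip_force: 14.0
```

Call:
move_arm(steps=[{"dx":-0.05,"dy":0,"dz":0,"spin":0},{"dx":0,"dy":0,"dz":0,"spin":0},{"dx":0,"dy":0,"dz":0,"spin":0},{"dx":0,"dy":0,"dz":0,"spin":0},{"dx":0,"dy":0,"dz":0,"spin":0}])

```text
time: 10.35
ee_pos: [0.5524, -0.0707, 0.2226]
eef_rot: [0.79, 0.613, 0.001, -0.001]
ft_force: [-0.3, 9.9, 2.4]
width: 0.0219
grip_force: 14.0
```

Run:
```python
from h import *
from bench import imaging
import cv2,pickle
c=imaging.camera("wrist");pickle.dump(c,open("w3.pkl","wb"));cv2.imwrite("pics/wrist3.png",c["img"][:,:,::-1])
d={n:imaging.camera(n) for n in("top","side")};pickle.dump(d,open("c3.pkl","wb"))
```

```text
(no output)
```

View pics/wrist3.png

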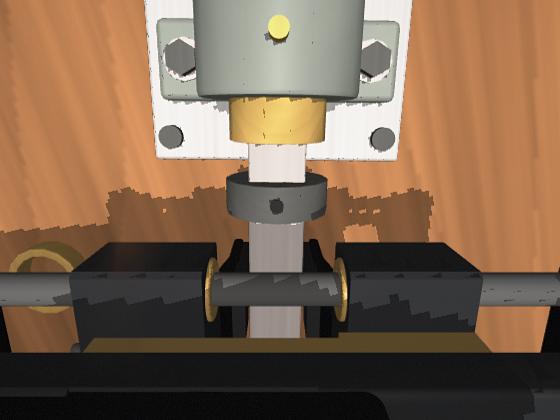

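The picture shows the nose end at row ~142 and the collar between rows ~180 and 220 on column 277. The gap is clearly open, and the fingers hold the bare end. I'll convert to tool-axis distances.

Run:
```python
from h import *
from bench import telemetry
import pickle
s=telemetry.read_state();M=Ro.from_quat(s["eef_rot"]).as_matrix();T=s["ee_pos"]
print(M.round(4).tolist(),T)
c=pickle.load(open("w3.pkl","rb"));o=-np.array(c["R"]).T@c["t"];print("cam in tool",M.T@(o-T))
def x(p,z): return ((M.T@(ray(c,p,z)-T))*1000).round(1)
for n,p,z in [("nose end top",(277,142),.076),("nose base top",(277,97),.076),("collar brg rim",(277,181),.078),("collar outer rim",(277,221),.078),("collar outer",(277,221),.068),("collar left top",(227,178),.057),("L",(250,160),.068),("R",(305,160),.068),("noseL",(230,142),.057),("noseR",(326,142),.057),("yellow dot pillow top",(278,27),.088)]: print(n,x(p,z))
# column profile
import cv2
g=c["img"].astype(int)
for r in list(range(92,102))+list(range(136,148))+list(range(172,188))+list(range(212,228)): print(r,g[r,285:295].mean(0).round().astype(int),g[r,262:270].mean(0).round().astype(int))
```

```text
[[0.2496, 0.9683, 0.0004], [0.9683, -0.2496, 0.0024], [0.0024, -0.0002, -1.0]] [ 0.55234116 -0.07070174  0.22264534]
cam in tool [0.069181   0.00086586 0.01853258]
nose end top [ 58.3   1.3 146.8]
nose base top [ 73.6   1.3 146.8]
collar brg rim [ 44.7   1.4 144.8]
collar outer rim [ 29.7   1.4 144.7]
collar outer [ 26.5   1.4 154.7]
collar left top [ 41.9 -19.5 165.8]
L [ 50.9  -8.9 154.8]
R [ 50.9  12.1 154.8]
noseL [ 56.7 -17.7 165.8]
noseR [ 56.7  21.4 165.8]
yellow dot pillow top [ 93.1   1.5 134.9]
92 [169 173 161] [174 179 166]
93 [156 159 149] [155 158 148]
94 [ 98 101  95] [72 74 69]
95 [57 60 57] [52 55 54]
96 [61 60 52] [84 74 56]
97 [134 109  66] [162 130  73]
98 [200 168  92] [202 164  90]
99 [197 167  92] [197 159  88]
100 [207 176  97] [198 160  89]
101 [229 195 108] [216 174  97]
136 [235 196 109] [234 198 110]
137 [236 197 110] [234 199 111]
138 [236 198 110] [238 204 114]
139 [237 199 111] [244 212 118]
140 [237 199 111] [244 214 119]
141 [238 200 111] [244 215 119]
142 [238 200 110] [245 216 118]
143 [234 194 110] [237 200 113]
144 [223 197 157] [202 179 152]
145 [
[... 381 characters left out ...]
1 [232 220 211] [227 212 204]
182 [132 124 119] [76 73 70]
183 [37 37 35] [39 39 38]
184 [45 44 42] [44 43 42]
185 [45 45 42] [42 42 39]
186 [50 48 46] [53 52 50]
187 [83 81 78] [89 88 84]
212 [110 108 103] [113 111 106]
213 [110 109 104] [114 112 107]
214 [111 109 104] [114 112 107]
215 [111 109 104] [114 112 107]
216 [111 109 104] [114 112 107]
217 [110 108 103] [114 113 107]
218 [111 108 104] [113 111 106]
219 [110 107 103] [112 110 106]
220 [110 107 102] [112 110 106]
221 [109 106 102] [112 110 106]
222 [110 107 103] [110 108 104]
223 [144 138 132] [125 119 114]
224 [186 176 169] [158 147 141]
225 [154 144 139] [156 145 139]
226 [156 146 140] [155 145 139]
227 [156 146 141] [155 145 139]
```

Run:
```python
from h import *
import pickle
from bench import telemetry
s=telemetry.read_state();M=Ro.from_quat(s["eef_rot"]).as_matrix();T=s["ee_pos"]
c=pickle.load(open("w3.pkl","rb"));g=c["img"].mean(2).astype(int)
print(g[232:246,226:250:2]);print(g[232:246,304:328:2])
for r in (236,238,240,242):
  for col in (240,313): print(r,col,((M.T@(ray(c,(col,r),T[2]-.1822)-T))*1000).round(1))
# top-view estimate of nose end / collar along axis rel. to grasp, current
d=pickle.load(open("c3.pkl","rb"))["top"]
for k in range(0,80,4):
    X=T+M@np.array([k/1000,0,0]);X[2]=.070;q=proj(d,X);u,v=q;print(k,q.round(1),d["img"][int(round(v)),int(round(u))])
```

```text
[[85 82 83 87 89 91 91 92 90 92 91 73]
 [84 82 83 85 89 91 92 91 93 90 90 75]
 [85 82 82 85 90 90 92 91 90 90 89 75]
 [86 83 81 84 88 91 92 91 90 91 91 75]
 [85 84 81 83 88 89 92 91 92 90 91 79]
 [87 84 81 86 89 91 93 94 93 91 89 87]
 [87 85 81 83 87 81 83 83 88 92 91 85]
 [86 85 82 83 82 24  5  6 58 93 91 87]
 [86 85 83 82 47  6 10 13  4 95 94 88]
 [86 84 82 83 23 13 12  9  8 83 83 77]
 [89 87 84 84 20 11 12 11  8 13 11  5]
 [87 85 83 86  8 10 12 12  7 17 17  9]
 [88 86 85 82 11 11 11 14  7 21 19  6]
 [88 86 86 62  8 10 14  9 12 19 19  7]]
[[75 77 78 77 80 82 88 89 88 85 86 84]
 [76 76 78 78 80 83 87 87 87 87 86 83]
 [74 77 77 77 79 82 85 88 86 87 85 83]
 [73 77 78 77 80 82 85 88 88 88 84 83]
 [74 77 77 77 80 82 84 88 88 88 85 84]
 [75 77 78 79 80 82 84 87 88 87 85 83]
 [75 75 78 71 71 73 82 88 88 88 85 84]
 [75 77 80 20  0  7 55 89 88 88 87 83]
 [75 77 79  8  9  8  4 88 89 87 86 85]
 [67 69 58  9 13  8  8 83 89 88 88 84]
 [13 14 29  6 10 11 11 62 89 87 86 84]
 [13 15 16 11 13 10 15 37 91 87 86 85]
 [14 17 17 11  9 12 10  4 90 88 87 85]
 [16 21 20  8 13 13 13  7 90 88 87 84]]
236 240 [ 10.3 -16.4 182.2]
236 313 [ 10.3  19.  182.2]
238 240 [  9.2 -16.4 182.2]
238 313 [  9.3  19.  182.2]
240 240 [  8.2 -16.5 182.2]
240 313 [  8.2  19.1 182.2]
242 240 [  7.2 -16.5 182.2]
242 313 [  7.2  19.1 182.2]
0 [313.7 220.4] [137 126 105]
4 [312.  220.3] [135 128 107]
8 [310.4 220.1] [131 122 103]
12 [308.7 220. ] [131 123 104]
16 [307.1 219.8] [124 117  98]
20 [305.4 219.7] [122 114  96]
24 [303.7 219.5] [116 111  94]
28 [302.1 219.4] [110 104  88]
32 [300.4 219.2] [102  94  81]
36 [298.8 219.1] [97 91 77]
40 [297.1 219. ] [82 76 65]
44 [295.5 218.8] [119 117 112]
48 [293.8 218.7] [171 168 161]
52 [292.2 218.5] [191 187 182]
56 [290.5 218.4] [189 186 181]
60 [288.9 218.2] [156 152 143]
64 [287.2 218.1] [191 169  59]
68 [285.6 217.9] [191 170  59]
72 [283.9 217.8] [194 163  61]
76 [282.3 217.6] [148 125  63]
```

Call:
move_arm(steps=[{"dx":0.1,"dy":0,"dz":0,"spin":0},{"dx":0.08,"dy":0,"dz":0,"spin":0},{"dx":0,"dy":0,"dz":0,"spin":0}])

```text
time: 10.8
ee_pos: [0.5525, -0.0704, 0.2226]
eef_rot: [0.791, 0.612, 0.0, -0.0]
ft_force: [-1.5, 5.5, 2.9]
width: 0.0222
grip_force: 14.0
```

Call:
move_arm(steps=[{"dx":0,"dy":0,"dz":0,"spin":0},{"dx":0,"dy":0,"dz":0,"spin":0},{"dx":0,"dy":0,"dz":0,"spin":0},{"dx":0,"dy":0,"dz":0,"spin":0},{"dx":0,"dy":0,"dz":-2,"spin":0},{"dx":0,"dy":0,"dz":-4,"spin":0},{"dx":0,"dy":0,"dz":-5,"spin":0},{"dx":0,"dy":0,"dz":-5,"spin":0}], claw=5)

```text
time: 11.6
ee_pos: [0.552, -0.0711, 0.3842]
eef_rot: [0.791, 0.612, -0.0, -0.0]
ft_force: [0.9, 0.1, -0.8]
width: 0.05
grip_force: 0.0
```

```bash
python3 -c "
from h import *
plan((.493,-.42,.22),1.60)"
```

```text
grasp [ 0.5519 -0.0712  0.2202] yaw 1.3162 tilt [-6.e-04 -4.e-04 -1.e+00] joint [-0.45  0.21  0.57  1.7  -0.11  1.27 -0.11] n 9 f [ 0.92  0.09 -0.76]
{'dx': np.float64(-3.92), 'dy': np.float64(0.34), 'dz': np.float64(0.0), 'spin': np.float64(-0.0315)}
{'dx': np.float64(-3.92), 'dy': np.float64(0.22), 'dz': np.float64(0.0), 'spin': np.float64(-0.0315)}
{'dx': np.float64(-3.93), 'dy': np.float64(0.1), 'dz': np.float64(0.0), 'spin': np.float64(-0.0315)}
{'dx': np.float64(-3.93), 'dy': np.float64(-0.03), 'dz': np.float64(0.0), 'spin': np.float64(-0.0315)}
{'dx': np.float64(-3.93), 'dy': np.float64(-0.15), 'dz': np.float64(0.0), 'spin': np.float64(-0.0315)}
{'dx': np.float64(-3.92), 'dy': np.float64(-0.28), 'dz': np.float64(0.0), 'spin': np.float64(-0.0315)}
{'dx': np.float64(-3.91), 'dy': np.float64(-0.4), 'dz': np.float64(0.0), 'spin': np.float64(-0.0315)}
{'dx': np.float64(-3.9), 'dy': np.float64(-0.52), 'dz': np.float64(0.0), 'spin': np.float64(-0.0315)}
{'dx': np.float64(-3.88), 'dy': np.float64(-0.65), 'dz': np.float64(0.0), 'spin': np.float64(-0.0315)}
```

Call:
move_arm(steps=[{"dx":-3.9,"dy":0.3,"dz":0,"spin":-0.032},{"dx":-3.9,"dy":0.2,"dz":0,"spin":-0.032},{"dx":-3.9,"dy":0.1,"dz":0,"spin":-0.032},{"dx":-3.9,"dy":0,"dz":0,"spin":-0.032},{"dx":-3.9,"dy":-0.2,"dz":0,"spin":-0.032},{"dx":-3.9,"dy":-0.3,"dz":0,"spin":-0.032},{"dx":-3.9,"dy":-0.4,"dz":0,"spin":-0.032},{"dx":-3.9,"dy":-0.5,"dz":0,"spin":-0.032},{"dx":-3.9,"dy":-0.6,"dz":0,"spin":-0.028},{"dx":0,"dy":0,"dz":0,"spin":0},{"dx":0,"dy":0,"dz":0,"spin":0}], claw=6)

```text
time: 12.7
ee_pos: [0.4937, -0.4193, 0.3822]
eef_rot: [0.697, 0.717, -0.0, -0.0]
ft_force: [-0.1, -0.5, -0.7]
width: 0.0596
grip_force: 0.0
```

Run:
```python
from h import *
from bench import imaging
import cv2,pickle
plan((.493,-.42,.22),1.60)
c=imaging.camera("wrist");pickle.dump(c,open("w4.pkl","wb"));cv2.imwrite("pics/wrist4.png",c["img"][:,:,::-1])
```

```text
grasp [ 0.4936 -0.4194  0.2182] yaw 1.5984 tilt [-7.e-04 -2.e-04 -1.e+00] joint [ 0.14  0.45  0.68  1.46 -0.29  1.33  0.87] n 1 f [-0.13 -0.5  -0.67]
{'dx': np.float64(-0.06), 'dy': np.float64(-0.06), 'dz': np.float64(-0.18), 'spin': np.float64(-0.0016)}
```

View pics/wrist4.png

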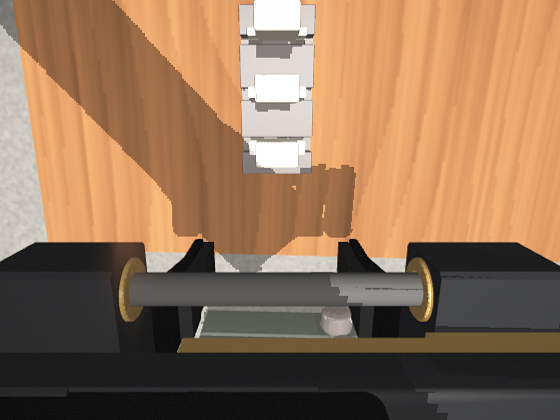

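The rack runs down column ~277, with blocks at rows 15, 88 and 155 and the plate shoulders showing beside each block. I'll measure shoulder thickness from the brightness profile.

Run:
```python
from h import *
import pickle,cv2
c=pickle.load(open("w4.pkl","rb"));g=c["img"]
im=cv2.resize(g[0:180,230:325,::-1],None,fx=3.3,fy=3.3,interpolation=cv2.INTER_NEAREST)
w=im.shape[1]
d=pickle.load(open("c3.pkl","rb"))["side"]["img"][258:335,308:375,::-1]
b=cv2.resize(d,None,fx=6,fy=6,interpolation=cv2.INTER_CUBIC);o=np.zeros((594,w+b.shape[1]+5,3),np.uint8);o[:im.shape[0],:w]=im;o[:b.shape[0],w+5:]=b
cv2.imwrite("pics/crop2.png",o)
s=ray
for n,a,bb,z in [("near",133,153,.038)]: pass
m=(g.min(2)>200).astype(np.uint8);k,l,st,ce=cv2.connectedComponentsWithStats(m[:180,230:325])
for i in range(1,k):
    if st[i,4]>20: print(st[i],ce[i]+[230,0])
```

```text
[  10    0   75   36 2155] [276.87238979  16.4287703 ]
[74 39  9  5 40] [308.475  40.975]
[11 40  7  4 27] [244.11111111  41.44444444]
[  10   45   74   91 5449] [277.02275647  92.19434759]
[  14  138   67   34 1501] [280.71752165 153.40572951]
```

View pics/crop2.png

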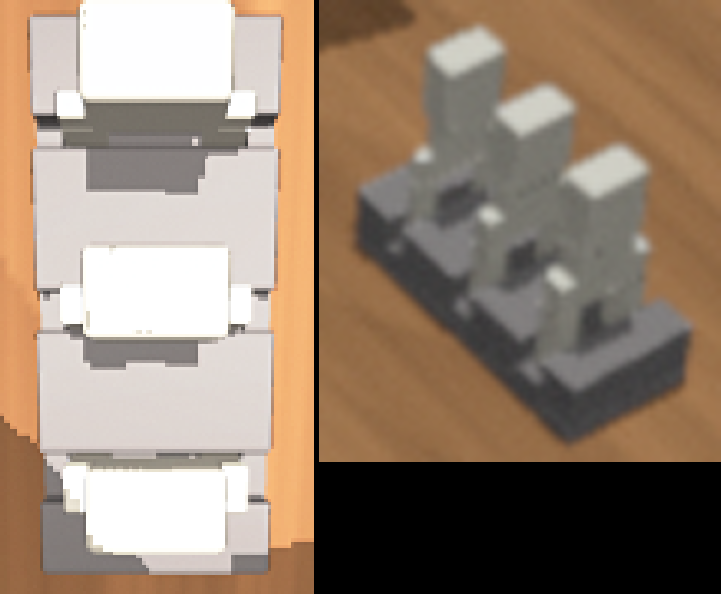

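The shoulders measure 27, 40 and 49 crop pixels from far to near, so the nearest spacer (y≈-0.376) is the 12 mm one. Next I'll locate its block.

Run:
```python
from h import *
from bench import telemetry
import pickle
c=pickle.load(open("w4.pkl","rb"))
s=telemetry.read_state();M=Ro.from_quat(s["eef_rot"]).as_matrix();T=s["ee_pos"]
f=lambda u,v,z:((M.T@(ray(c,(u/3.3+229.6,v/3.3-.4),z)-T))*1000).round(1)
for n,u,v,z in [("blk",86,468,.114),("blk",226,468,.114),("blk",86,553,.114),("blk",226,553,.114),("midblk",155,245,.114),("midblk",155,338,.114),("sh top",70,463,.07),("sh bot",70,510,.07),("rack",42,574,.033),("rack",270,574,.033),("rack",30,15,.033),("rack",280,15,.033),("rackNearL",40,452,.033),("rackR",272,452,.033)]: print(n,f(u,v,z))
plan((.4935,-.3763,.22),1.602)
```

```text
blk [ 46.9 -14.3 268.3]
blk [ 46.8  15.  268.3]
blk [ 29.  -14.6 268.3]
blk [ 28.9  15.2 268.3]
midblk [9.080e+01 2.000e-01 2.683e+02]
midblk [7.300e+01 2.000e-01 2.683e+02]
sh top [ 44.4 -20.7 312.3]
sh bot [ 32.9 -20.9 312.3]
rack [ 10.5 -31.8 349.3]
rack [ 10.4  32.9 349.2]
rack [152.9 -31.1 349.3]
rack [152.8  31.9 349.3]
rackNearL [ 44.5 -31.5 349.3]
rackR [ 44.4  32.6 349.3]
grasp [ 0.4944 -0.418   0.2183] yaw 1.6005 tilt [-3.e-04  5.e-04 -1.e+00] joint [ 0.14  0.45  0.68  1.46 -0.29  1.33  0.86] n 2 f [ 0.35  0.03 -0.01]
{'dx': np.float64(2.09), 'dy': np.float64(0.01), 'dz': np.float64(-0.09), 'spin': np.float64(-0.0008)}
{'dx': np.float64(2.09), 'dy': np.float64(0.02), 'dz': np.float64(-0.09), 'spin': np.float64(-0.0008)}
```

Call:
move_arm(steps=[{"dx":2,"dy":-0.03,"dz":0,"spin":0},{"dx":2,"dy":-0.02,"dz":1.2,"spin":0},{"dx":0,"dy":0,"dz":3,"spin":0},{"dx":0,"dy":0,"dz":3,"spin":0},{"dx":0,"dy":0,"dz":2.5,"spin":0},{"dx":0,"dy":0,"dz":1.5,"spin":0},{"dx":0,"dy":0,"dz":0.5,"spin":0},{"dx":0,"dy":0,"dz":0,"spin":0},{"dx":0,"dy":0,"dz":0,"spin":0}])

```text
time: 13.65
ee_pos: [0.4931, -0.3785, 0.2668]
eef_rot: [0.696, 0.718, 0.0, 0.001]
ft_force: [0.4, -0.6, 0.3]
width: 0.06
grip_force: 0.0
```

Call:
move_arm(steps=[{"dx":0,"dy":0,"dz":0,"spin":0},{"dx":0,"dy":0,"dz":0,"spin":0},{"dx":0,"dy":0,"dz":0,"spin":0},{"dx":0,"dy":0,"dz":0,"spin":0},{"dx":0,"dy":0,"dz":0,"spin":0},{"dx":0,"dy":0,"dz":0,"spin":0}], claw=2, squeeze=10)

```text
time: 14.25
ee_pos: [0.4927, -0.3784, 0.2657]
eef_rot: [0.696, 0.718, 0.0, 0.0]
ft_force: [0.1, 0.2, 0.8]
width: 0.0304
grip_force: 10.0
```

Call:
move_arm(steps=[{"dx":0,"dy":0,"dz":-0.5,"spin":0},{"dx":0,"dy":0,"dz":-1.5,"spin":0},{"dx":0,"dy":0,"dz":-3,"spin":0},{"dx":0,"dy":0,"dz":-3,"spin":0},{"dx":0,"dy":0,"dz":-2.5,"spin":0},{"dx":0,"dy":0,"dz":-1,"spin":0},{"dx":0,"dy":0,"dz":0,"spin":0}])

```text
time: 14.95
ee_pos: [0.4927, -0.3786, 0.3824]
eef_rot: [0.696, 0.718, 0.0, 0.001]
ft_force: [-0.1, -0.2, -0.9]
width: 0.03
grip_force: 10.0
```

```bash
python3 -c "
from h import *
plan((.5653,-.0212,.212),1.3145)"
```

```text
grasp [ 0.4931 -0.3788  0.2184] yaw 1.6008 tilt [ 0.0025 -0.0011 -1.    ] joint [ 0.06  0.39  0.68  1.54 -0.25  1.31  0.8 ] n 10 f [-0.09 -0.22 -0.85]
{'dx': np.float64(3.55), 'dy': np.float64(0.83), 'dz': np.float64(0.06), 'spin': np.float64(0.0286)}
{'dx': np.float64(3.58), 'dy': np.float64(0.73), 'dz': np.float64(0.06), 'spin': np.float64(0.0286)}
{'dx': np.float64(3.59), 'dy': np.float64(0.62), 'dz': np.float64(0.06), 'spin': np.float64(0.0286)}
{'dx': np.float64(3.61), 'dy': np.float64(0.52), 'dz': np.float64(0.06), 'spin': np.float64(0.0286)}
{'dx': np.float64(3.62), 'dy': np.float64(0.42), 'dz': np.float64(0.06), 'spin': np.float64(0.0286)}
{'dx': np.float64(3.63), 'dy': np.float64(0.31), 'dz': np.float64(0.06), 'spin': np.float64(0.0286)}
{'dx': np.float64(3.64), 'dy': np.float64(0.21), 'dz': np.float64(0.06), 'spin': np.float64(0.0286)}
{'dx': np.float64(3.65), 'dy': np.float64(0.1), 'dz': np.float64(0.06), 'spin': np.float64(0.0286)}
{'dx': np.float64(3.65), 'dy': np.float64(0.0), 'dz': np.float64(0.06), 'spin': np.float64(0.0286)}
{'dx': np.float64(3.65), 'dy': np.float64(-0.1), 'dz': np.float64(0.06), 'spin': np.float64(0.0286)}
```

Call:
move_arm(steps=[{"dx":3.5,"dy":0.8,"dz":0,"spin":0.0286},{"dx":3.6,"dy":0.7,"dz":0,"spin":0.0286},{"dx":3.6,"dy":0.6,"dz":0,"spin":0.0286},{"dx":3.6,"dy":0.5,"dz":0,"spin":0.0286},{"dx":3.6,"dy":0.4,"dz":0,"spin":0.0286},{"dx":3.6,"dy":0.3,"dz":0,"spin":0.0286},{"dx":3.6,"dy":0.2,"dz":0,"spin":0.0286},{"dx":3.6,"dy":0.1,"dz":0,"spin":0.0286},{"dx":3.7,"dy":0,"dz":0,"spin":0.0286},{"dx":3.7,"dy":0,"dz":0,"spin":0.0286},{"dx":0,"dy":0,"dz":0,"spin":0},{"dx":0,"dy":0,"dz":0,"spin":0}])

```text
time: 16.15
ee_pos: [0.5642, -0.0207, 0.3792]
eef_rot: [0.791, 0.612, -0.001, -0.0]
ft_force: [-0.2, -0.2, -0.8]
width: 0.0304
grip_force: 10.0
```

```bash
python3 -c "
from h import *
plan((.5653,-.0212,.180),1.3145)"
```

```text
grasp [ 0.5638 -0.0208  0.2152] yaw 1.3172 tilt [-2.2e-03 -5.0e-04 -1.0e+00] joint [-0.52  0.23  0.55  1.69 -0.12  1.26 -0.19] n 1 f [-0.16 -0.19 -0.81]
{'dx': np.float64(-0.0), 'dy': np.float64(0.15), 'dz': np.float64(3.52), 'spin': np.float64(0.0027)}
```

Call:
move_arm(steps=[{"dx":0,"dy":0.13,"dz":1,"spin":0.002},{"dx":0,"dy":0,"dz":2,"spin":0},{"dx":0,"dy":0,"dz":0,"spin":0},{"dx":0,"dy":0,"dz":0,"spin":0}])

```text
time: 16.55
ee_pos: [0.5654, -0.023, 0.3502]
eef_rot: [0.793, 0.61, -0.001, -0.0]
ft_force: [-0.5, -0.2, 0.4]
width: 0.03
grip_force: 10.0
```

Run:
```python
from h import *
from bench import imaging
import cv2,pickle
plan((.5654,-.0208,.180),1.3145)
c=imaging.camera("wrist");d={n:imaging.camera(n) for n in("top","side")};d["wrist"]=c;pickle.dump(d,open("c5.pkl","wb"))
a=cv2.resize(c["img"][40:290,160:400,::-1],None,fx=2,fy=2,interpolation=cv2.INTER_CUBIC)
b=cv2.resize(d["side"]["img"][150:250,240:345,::-1],None,fx=3,fy=3,interpolation=cv2.INTER_CUBIC)
t=cv2.resize(d["top"]["img"][180:260,255:335,::-1],None,fx=3,fy=3,interpolation=cv2.INTER_CUBIC)
o=np.zeros((600,800,3),np.uint8);o[:500,:480]=a;o[:300,482:482+315]=b;o[310:550,482:722]=t
cv2.imwrite("pics/crop5.png",o)
```

```text
grasp [ 0.5652 -0.023   0.1862] yaw 1.3112 tilt [-1.2e-03 -4.0e-04 -1.0e+00] joint [-0.51  0.26  0.55  1.72 -0.14  1.21 -0.18] n 1 f [-0.47 -0.18  0.36]
{'dx': np.float64(0.22), 'dy': np.float64(-0.04), 'dz': np.float64(0.62), 'spin': np.float64(-0.0033)}
```

View pics/crop5.png

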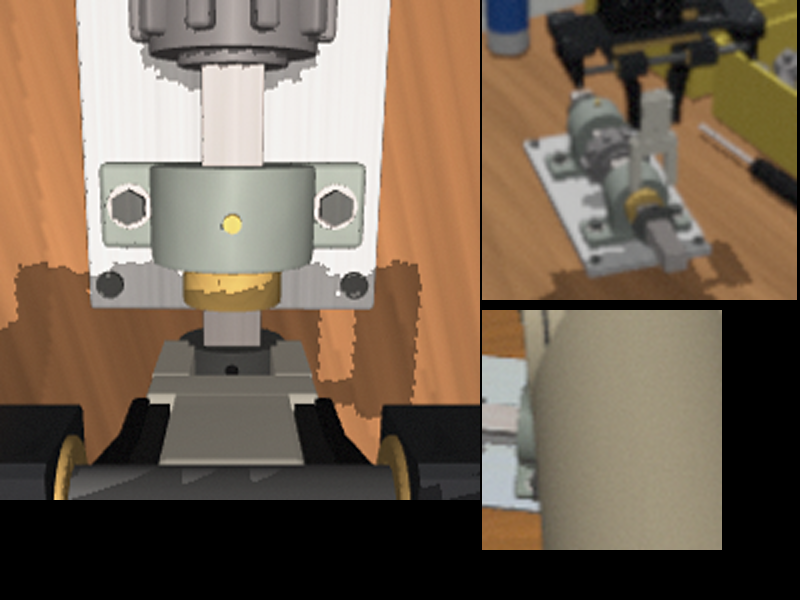

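The wrist view shows the legs' lower front edge at crop row ~342, the nose end at row ~310 and the shaft meeting the collar at row ~346. The side view confirms the spacer hangs over the shaft. I'll compute the relative positions now.

Run:
```python
from h import *
from bench import telemetry
import pickle
c=pickle.load(open("c5.pkl","rb"))["wrist"];g=c["img"].mean(2).astype(int)
s=telemetry.read_state();M=Ro.from_quat(s["eef_rot"]).as_matrix();T=s["ee_pos"];print(T)
for nm,cols,r0,r1 in [("nose",slice(268,284),185,222),("legL",slice(241,248),204,242),("legR",slice(304,311),204,242)]:
    print(nm,[(r,int(g[r,cols].mean())) for r in range(r0,r1)])
f=lambda u,v,z:((M.T@(ray(c,(u,v),z)-T))*1000).round(1)
zb=T[2]-.2577
for n,u,v,z in [("nose end",276,195,.076),("collar@shaft",276,213,.068),("legL bot",244,211,zb),("legR bot",307,211,zb),("axisL",261.5,205,.068),("axisR",290,205,.068),("legL out",239,215,zb+.01),("legR out",313,215,zb+.01)]: print(n,f(u,v,z))
print(g[216,230:325])
```

```text
[ 0.56580292 -0.02246733  0.35136846]
nose [(185, 152), (186, 126), (187, 112), (188, 114), (189, 114), (190, 114), (191, 113), (192, 113), (193, 115), (194, 116), (195, 123), (196, 139), (197, 145), (198, 144), (199, 144), (200, 144), (201, 144), (202, 144), (203, 144), (204, 144), (205, 144), (206, 144), (207, 144), (208, 144), (209, 144), (210, 145), (211, 147), (212, 133), (213, 55), (214, 36), (215, 39), (216, 51), (217, 68), (218, 65), (219, 65), (220, 65), (221, 66)]
legL [(204, 88), (205, 88), (206, 88), (207, 88), (208, 88), (209, 88), (210, 91), (211, 100), (212, 100), (213, 100), (214, 101), (215, 101), (216, 101), (217, 101), (218, 101), (219, 101), (220, 101), (221, 101), (222, 101), (223, 101), (224, 100), (225, 100), (226, 113), (227, 132), (228, 97), (229, 98), (230, 100), (231, 100), (232, 100), (233, 101), (234, 101), (235, 100), (236, 118), (237, 160), (238, 169), (239, 168), (240, 168), (241, 154)]
legR [(204, 89), (205, 89), (206, 89), (207, 88), (208, 89), (209, 88), (210, 91), (211, 101), (212, 101), (213, 101), (214, 101), (215, 101), (216, 101), (217, 101), (
[... 202 characters left out ...]
(235, 100), (236, 116), (237, 158), (238, 164), (239, 165), (240, 165), (241, 152)]
nose end [  8.1   0.3 275.4]
collar@shaft [ -7.9   0.3 283.4]
legL bot [  0.9 -21.9 257.7]
legR bot [  0.9  21.7 257.7]
axisL [ -1.6 -10.8 283.4]
axisR [ -1.6  10.9 283.4]
legL out [  1.  -24.3 247.7]
legR out [  1.   24.9 247.7]
[ 80  82  83  83  85  85  83  83  84  85  97 102 102 100 101 101 102 103
 101 101 101 100 100 102 101 103 101  67  58  58  59  61  63  62  61  57
  57  57  52  54  52  53  50  49  49  51  48  49  49  48  55  53  53  53
  58  57  55  59  62  64  64  61  62  61  57  79 101 103 102 101 101 102
 102 101 102 102 101 100 102 101 101 102  97  90  85  84  85  80  78  94
 131 134 136 138 136]
```

Run:
```python
from h import *
import pickle
c=pickle.load(open("c5.pkl","rb"))["wrist"]
from bench import telemetry
s=telemetry.read_state();M=Ro.from_quat(s["eef_rot"]).as_matrix();T=s["ee_pos"]
f=lambda u,v,tz:((M.T@(ray(c,(u,v),T[2]-tz)-T))*1000).round(1)
for h in (28,30,32): print(h,f(244,226.8,227.7-h),f(244,236.3,227.7-h))
print("block front bottom",f(276,239,227.7-42))
for h in (25,27,28,29,30):print("leg",h,f(248,210.5,227.7+h))
g=c["img"].mean(2).astype(int)
print([(r,int(g[r,268:284].mean())) for r in range(216,275)])
print(g[208:220,238:260])
```

```text
28 [-66289.5 -19093.2 199652.4] [-72209.9 -19232.9 199649.7]
30 [-65624.9 -18902.  197652.9] [-71486.  -19040.2 197650.2]
32 [-64960.2 -18710.7 195653.3] [-70762.  -18847.6 195650.7]
block front bottom [-68723.5   -255.6 185670.3]
leg 25 [-71299.6 -20923.2 252648.4]
leg 27 [-71864.5 -21088.9 254648. ]
leg 28 [-72147.  -21171.7 255647.8]
leg 29 [-72429.4 -21254.5 256647.6]
leg 30 [-72711.8 -21337.3 257647.4]
[(216, 51), (217, 68), (218, 65), (219, 65), (220, 65), (221, 66), (222, 62), (223, 52), (224, 48), (225, 47), (226, 46), (227, 69), (228, 103), (229, 100), (230, 101), (231, 101), (232, 102), (233, 102), (234, 102), (235, 102), (236, 106), (237, 112), (238, 100), (239, 101), (240, 101), (241, 100), (242, 100), (243, 100), (244, 100), (245, 99), (246, 100), (247, 100), (248, 100), (249, 100), (250, 100), (251, 101), (252, 101), (253, 101), (254, 101), (255, 101), (256, 101), (257, 101), (258, 101), (259, 102), (260, 102), (261, 102), (262, 102), (263, 102), (264, 102), (265, 102), (266, 103), (267, 102), (268, 104), (269, 121), (270, 143), (271, 147), (272, 85), (273, 34), (274, 4
[... 420 characters left out ...]
1 102 102 102 102 100  73  55
   57  43  37  40]
 [ 85  85  85  98 102 101 100 101 102 101 102 100 101 102 102 100  92  92
   95  60  40  37]
 [ 84  85  89 101 103 101 101 102 101 102 101 101 103 101 101 102 102 104
  105  60  44  43]
 [ 84  84  92 101 102 102 101 102 102 100 102 101 102 100 101 102 103 102
  101  69  59  60]
 [ 84  85  97 102 102 100 101 101 102 103 101 101 101 100 100 102 101 103
  101  67  58  58]
 [ 82  89 101 101 102 102 100 101 101 101 101 102 101 102 103 103 101 103
   97  66  58  59]
 [ 83  97 102 101 102 101 101 101 101 101 101 101 102 101 101 101 101 102
   92  67  58  58]
 [ 85  97 101 101 102 101 101 102 101 100 101 102 102 101 102 101 102 102
   89  67  57  58]]
```

Run:
```python
from h import *
import pickle
c=pickle.load(open("c5.pkl","rb"))["wrist"]
from bench import telemetry
s=telemetry.read_state();M=Ro.from_quat(s["eef_rot"]).as_matrix();T=s["ee_pos"]
f=lambda u,v,tz:((M.T@(ray(c,(u,v),T[2]-tz/1000)-T))*1000).round(1)
print("leg bot -30",f(248,210.5,257.7))
print("slot top 11.5",f(276,226.8,227.7-11.5))
for h in (25,27,29,32):print("shoulder",h,f(244,236.5,227.7-h))
print("block top front 76",f(276,269.5,227.7-76),"blk back top",f(276,272,227.7-76))
print("block bot front 42",f(276,237,227.7-42))
```

```text
leg bot -30 [  1.3 -19.1 257.7]
slot top 11.5 [  3.2   0.3 216.2]
shoulder 25 [  2.2 -17.  202.7]
shoulder 27 [  2.9 -16.8 200.7]
shoulder 29 [  3.6 -16.6 198.7]
shoulder 32 [  4.7 -16.3 195.7]
block top front 76 [  6.6   0.4 151.7] blk back top [  5.5   0.4 151.7]
block bot front 42 [  8.1   0.4 185.7]
```

Call:
move_arm(steps=[{"dx":0.15,"dy":0,"dz":0.5,"spin":-0.003},{"dx":0.13,"dy":0,"dz":0.5,"spin":0},{"dx":0,"dy":0,"dz":0,"spin":0},{"dx":0,"dy":0,"dz":0,"spin":0},{"dx":0,"dy":0,"dz":0,"spin":0},{"dx":0,"dy":0,"dz":0,"spin":0}])

```text
time: 17.3
ee_pos: [0.5664, -0.0193, 0.3408]
eef_rot: [0.791, 0.611, 0.0, 0.0]
ft_force: [-0.6, 0.2, -0.8]
width: 0.0299
grip_force: 10.0
```

```bash
cat > m.py <<'E'
from h import *
from bench import imaging,telemetry
import pickle,sys
c=imaging.camera("wrist");pickle.dump(c,open(sys.argv[1],"wb"));g=c["img"].mean(2).astype(int)
s=telemetry.read_state();M=Ro.from_quat(s["eef_rot"]).as_matrix();T=s["ee_pos"]
print(T,"yaw",np.arctan2(M[1,0],M[0,0]),"tilt",M[:,2].round(4),s["ft_force"])
print("center",[(r,int(g[r,268:284].mean())) for r in range(185,240)])
print("leg",[(r,int(g[r,244:248].mean())) for r in range(200,240)])
f=lambda u,v,tz:((M.T@(ray(c,(u,v),T[2]-tz/1000)-T))*1000).round(1)
w=lambda u,v,z:((M.T@(ray(c,(u,v),z)-T))*1000).round(1)
for r in range(185,216,5): print(r,"nose",w(276,r,.076)[0],"collar",w(276,r,.068)[0])
for r in range(205,236,5): print(r,"legbot",f(248,r,257.7)[0],"slottop",f(276,r,216.2)[0])
E
python3 m.py w6.pkl
```

```text
[ 0.56637627 -0.01933142  0.34076446] yaw 1.3157799582492675 tilt [ 2.e-04  1.e-04 -1.e+00] [ 0.54190189 -0.4061999   0.16705534]
center [(185, 151), (186, 178), (187, 152), (188, 117), (189, 112), (190, 114), (191, 114), (192, 114), (193, 113), (194, 113), (195, 113), (196, 114), (197, 115), (198, 114), (199, 113), (200, 112), (201, 114), (202, 115), (203, 116), (204, 127), (205, 146), (206, 144), (207, 144), (208, 144), (209, 145), (210, 144), (211, 145), (212, 144), (213, 144), (214, 144), (215, 145), (216, 144), (217, 145), (218, 144), (219, 145), (220, 148), (221, 132), (222, 31), (223, 37), (224, 38), (225, 48), (226, 66), (227, 76), (228, 102), (229, 101), (230, 101), (231, 101), (232, 102), (233, 102), (234, 102), (235, 102), (236, 105), (237, 112), (238, 100), (239, 101)]
leg [(200, 126), (201, 74), (202, 85), (203, 86), (204, 86), (205, 86), (206, 87), (207, 87), (208, 86), (209, 86), (210, 91), (211, 102), (212, 101), (213, 101), (214, 101), (215, 101), (216, 102), (217, 101), (218, 101), (219, 101), (220, 100), (221, 102), (222, 101), (223, 102), (224, 101), (225, 100), (226, 113), (227, 132), (228, 96), (229, 99), (230, 100), (231, 101), (232, 101), (233, 101), (234, 102), (235, 100), (236, 118), (237, 159), (238, 167), (239, 164)]
185 nose 18.5 collar 16.9
190 nose 14.9 collar 13.2
195 nose 11.3 collar 9.4
200 nose 7.6 collar 5.6
205 nose 4.0 collar 1.9
210 nose 0.3 collar -2.0
215 nose -3.5 collar -5.8
205 legbot 5.8 slottop 16.8
210 legbot 2.2 slottop 13.9
215 legbot -1.4 slottop 10.9
220 legbot -5.0 slottop 7.8
225 legbot -8.7 slottop 4.8
230 legbot -12.4 slottop 1.7
235 legbot -16.2 slottop -1.3
```

Call:
move_arm(steps=[{"dx":0,"dy":0,"dz":0.4,"spin":0},{"dx":0,"dy":0,"dz":0.4,"spin":0},{"dx":0,"dy":0,"dz":0.4,"spin":0},{"dx":0,"dy":0,"dz":0.3,"spin":0},{"dx":0,"dy":0,"dz":0,"spin":0}])

```text
time: 17.85
ee_pos: [0.5662, -0.0192, 0.325]
eef_rot: [0.791, 0.611, -0.0, -0.0]
ft_force: [0.5, 0.2, -0.6]
width: 0.0299
grip_force: 10.0
```

Call:
move_arm(steps=[{"dx":0,"dy":0,"dz":0.3,"spin":0},{"dx":0,"dy":0,"dz":0.3,"spin":0},{"dx":0,"dy":0,"dz":0,"spin":0}])

```text
time: 18.15
ee_pos: [0.5662, -0.0193, 0.3192]
eef_rot: [0.791, 0.611, -0.0, -0.0]
ft_force: [-0.2, -0.2, -0.5]
width: 0.0298
grip_force: 10.0
```

Call:
move_arm(steps=[{"dx":0,"dy":0,"dz":0.3,"spin":0},{"dx":0,"dy":0,"dz":0.3,"spin":0},{"dx":0,"dy":0,"dz":0.3,"spin":0},{"dx":0,"dy":0,"dz":0.3,"spin":0},{"dx":0,"dy":0,"dz":0,"spin":0}])

```text
time: 18.65
ee_pos: [0.5662, -0.0193, 0.3071]
eef_rot: [0.791, 0.611, -0.0, -0.0]
ft_force: [-1.5, -0.7, -0.6]
width: 0.0296
grip_force: 10.0
```

Call:
move_arm(steps=[{"dx":0,"dy":0,"dz":0.3,"spin":0},{"dx":0,"dy":0,"dz":0.3,"spin":0},{"dx":0,"dy":0,"dz":0.3,"spin":0},{"dx":0,"dy":0,"dz":0.3,"spin":0},{"dx":0,"dy":0,"dz":0.3,"spin":0},{"dx":0,"dy":0,"dz":0.3,"spin":0},{"dx":0,"dy":0,"dz":0,"spin":0}])

```text
time: 19.35
ee_pos: [0.5662, -0.0193, 0.2891]
eef_rot: [0.791, 0.611, -0.0, -0.0]
ft_force: [-0.9, -0.4, -0.1]
width: 0.03
grip_force: 10.0
```

Call:
move_arm(steps=[{"dx":0,"dy":0,"dz":0.1,"spin":0},{"dx":0,"dy":0,"dz":0.1,"spin":0},{"dx":0,"dy":0,"dz":0.1,"spin":0},{"dx":0,"dy":0,"dz":0.08,"spin":0},{"dx":0,"dy":0,"dz":0,"spin":0}])

```text
time: 19.85
ee_pos: [0.5663, -0.0193, 0.2857]
eef_rot: [0.791, 0.611, -0.0, -0.0]
ft_force: [-0.1, -0.3, -0.1]
width: 0.0302
grip_force: 10.0
```

Now I'll release it gently and go up.

Call:
move_arm(steps=[{"dx":0,"dy":0,"dz":0.05,"spin":0},{"dx":0,"dy":0,"dz":0,"spin":0}])

```text
time: 20.05
ee_pos: [0.5663, -0.0193, 0.2853]
eef_rot: [0.791, 0.611, 0.0, -0.0]
ft_force: [0.7, -0.0, 0.3]
width: 0.0298
grip_force: 10.0
```

Call:
move_arm(steps=[{"dx":0,"dy":0,"dz":0,"spin":0},{"dx":0,"dy":0,"dz":0,"spin":0},{"dx":0,"dy":0,"dz":0,"spin":0},{"dx":0,"dy":0,"dz":0,"spin":0},{"dx":0,"dy":0,"dz":0,"spin":0}], claw=6)

```text
time: 20.55
ee_pos: [0.5664, -0.0193, 0.2854]
eef_rot: [0.791, 0.611, 0.0, -0.0]
ft_force: [0.5, -0.6, 0.1]
width: 0.0576
grip_force: 0.0
```

Call:
move_arm(steps=[{"dx":0,"dy":0,"dz":-1,"spin":0},{"dx":0,"dy":0,"dz":-2,"spin":0},{"dx":0,"dy":0,"dz":-3,"spin":0},{"dx":0,"dy":0,"dz":-3,"spin":0},{"dx":-3,"dy":0,"dz":0,"spin":0},{"dx":-3,"dy":0,"dz":0,"spin":0},{"dx":-3,"dy":0,"dz":0,"spin":0},{"dx":-2,"dy":0,"dz":0,"spin":0},{"dx":0,"dy":0,"dz":0,"spin":0},{"dx":0,"dy":0,"dz":0,"spin":0}])

```text
time: 21.55
ee_pos: [0.5387, -0.1256, 0.3759]
eef_rot: [0.791, 0.611, 0.0, 0.0]
ft_force: [0.0, 0.7, 0.4]
width: 0.06
grip_force: 0.0
```

Run:
```python
from h import *
from bench import imaging
import cv2,pickle
plan((.5524,-.0703,.059),1.3145)
c=imaging.camera("wrist");d=imaging.camera("side");pickle.dump(c,open("w7.pkl","wb"))
a=cv2.resize(c["img"][0:250,180:380,::-1],None,fx=2.3,fy=2.3,interpolation=cv2.INTER_CUBIC)
b=cv2.resize(d["img"][150:250,240:345,::-1],None,fx=3,fy=3,interpolation=cv2.INTER_CUBIC)
o=np.zeros((600,800,3),np.uint8);o[:575,:460]=a;o[:300,482:482+315]=b
cv2.imwrite("pics/crop7.png",o)
```

```text
grasp [ 0.5388 -0.1255  0.2119] yaw 1.3152 tilt [ 7.e-04  5.e-04 -1.e+00] joint [-0.39  0.21  0.62  1.72 -0.13  1.25  0.  ] n 5 f [0.01 0.7  0.44]
{'dx': np.float64(1.14), 'dy': np.float64(-0.02), 'dz': np.float64(3.06), 'spin': np.float64(0.0001)}
{'dx': np.float64(1.14), 'dy': np.float64(-0.02), 'dz': np.float64(3.06), 'spin': np.float64(0.0001)}
{'dx': np.float64(1.14), 'dy': np.float64(-0.02), 'dz': np.float64(3.06), 'spin': np.float64(0.0001)}
{'dx': np.float64(1.14), 'dy': np.float64(-0.02), 'dz': np.float64(3.06), 'spin': np.float64(0.0001)}
{'dx': np.float64(1.14), 'dy': np.float64(-0.02), 'dz': np.float64(3.06), 'spin': np.float64(0.0001)}
```

View pics/crop7.png

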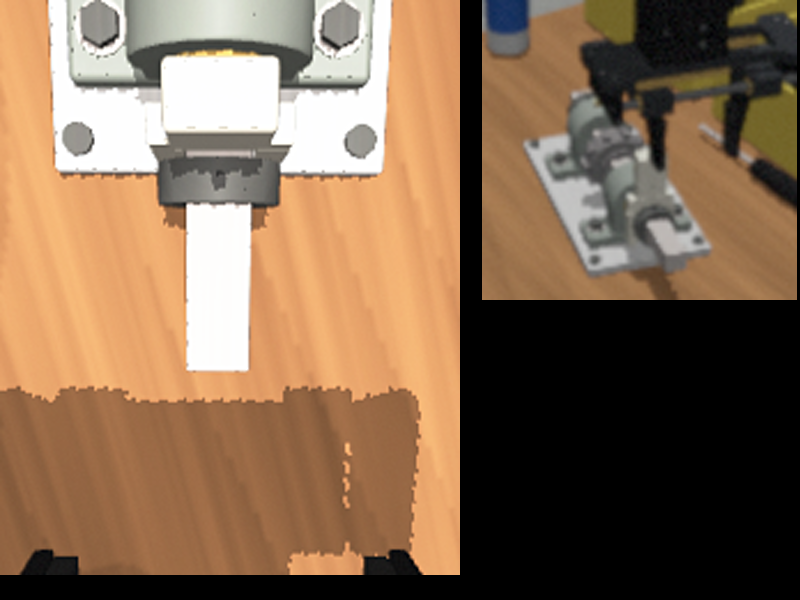

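The spacer sits upright between collar and nose, its block at crop (220,95), and the shaft's end is at crop row 370. I'll grip the shaft near its end and push.

Call:
move_arm(steps=[{"dx":2.2,"dy":-0.04,"dz":0,"spin":0},{"dx":2.3,"dy":-0.04,"dz":2,"spin":0},{"dx":0,"dy":0,"dz":3.5,"spin":0},{"dx":0,"dy":0,"dz":3.5,"spin":0},{"dx":0,"dy":0,"dz":3,"spin":0},{"dx":0,"dy":0,"dz":2,"spin":0},{"dx":0,"dy":0,"dz":1.2,"spin":0},{"dx":0,"dy":0,"dz":0,"spin":0},{"dx":0,"dy":0,"dz":0,"spin":0}], claw=5)

```text
time: 22.55
ee_pos: [0.5497, -0.0816, 0.2241]
eef_rot: [0.791, 0.612, 0.0, 0.0]
ft_force: [0.4, 0.3, -0.2]
width: 0.0499
grip_force: 0.0
```

Call:
move_arm(steps=[{"dx":0,"dy":0,"dz":0,"spin":0},{"dx":0,"dy":0,"dz":0,"spin":0},{"dx":0,"dy":0,"dz":0,"spin":0},{"dx":0,"dy":0,"dz":0,"spin":0},{"dx":0,"dy":0,"dz":0,"spin":0}], claw=1.5, squeeze=8)

```text
time: 23.05
ee_pos: [0.5492, -0.082, 0.2235]
eef_rot: [0.791, 0.611, 0.0, -0.0]
ft_force: [-1.7, 0.7, 2.7]
width: 0.0219
grip_force: 8.0
```

Call:
move_arm(steps=[{"dx":0.05,"dy":0,"dz":0,"spin":0},{"dx":0.05,"dy":0,"dz":0,"spin":0},{"dx":0.05,"dy":0,"dz":0,"spin":0},{"dx":0.05,"dy":0,"dz":0,"spin":0},{"dx":0,"dy":0,"dz":0,"spin":0}], squeeze=14)

```text
time: 23.55
ee_pos: [0.5497, -0.0803, 0.2236]
eef_rot: [0.791, 0.611, 0.0, 0.0]
ft_force: [-2.8, -2.7, 5.3]
width: 0.0222
grip_force: 14.0
```

Call:
move_arm(steps=[{"dx":0.05,"dy":0,"dz":0,"spin":0},{"dx":0.05,"dy":0,"dz":0,"spin":0},{"dx":0,"dy":0,"dz":0,"spin":0}])

```text
time: 23.85
ee_pos: [0.5499, -0.0794, 0.2236]
eef_rot: [0.791, 0.611, -0.0, 0.0]
ft_force: [-1.9, -2.6, 5.2]
width: 0.0217
grip_force: 14.0
```

Call:
move_arm(steps=[{"dx":0.05,"dy":0,"dz":0,"spin":0},{"dx":0.05,"dy":0,"dz":0,"spin":0},{"dx":0,"dy":0,"dz":0,"spin":0}])

```text
time: 24.15
ee_pos: [0.5501, -0.0789, 0.2235]
eef_rot: [0.792, 0.611, -0.0, 0.0]
ft_force: [-2.5, -4.0, 5.7]
width: 0.022
grip_force: 14.0
```

Contact after about 3.2 mm, as expected for 15.3 − 12. I'll firm it up.

Call:
move_arm(steps=[{"dx":0.05,"dy":0,"dz":0,"spin":0},{"dx":0.05,"dy":0,"dz":0,"spin":0},{"dx":0,"dy":0,"dz":0,"spin":0}])

```text
time: 24.45
ee_pos: [0.5501, -0.0787, 0.2235]
eef_rot: [0.792, 0.611, -0.001, 0.001]
ft_force: [-4.0, -7.0, 7.0]
width: 0.0223
grip_force: 14.0
```

Call:
move_arm(steps=[{"dx":0.05,"dy":0,"dz":0,"spin":0},{"dx":0.03,"dy":0,"dz":0,"spin":0},{"dx":0,"dy":0,"dz":0,"spin":0}])

```text
time: 24.75
ee_pos: [0.5502, -0.0786, 0.2235]
eef_rot: [0.792, 0.611, -0.001, 0.001]
ft_force: [-4.6, -8.8, 6.7]
width: 0.0219
grip_force: 14.0
```

Call:
move_arm(steps=[{"dx":0.05,"dy":0,"dz":0,"spin":0},{"dx":0.02,"dy":0,"dz":0,"spin":0},{"dx":0,"dy":0,"dz":0,"spin":0},{"dx":0,"dy":0,"dz":0,"spin":0},{"dx":0,"dy":0,"dz":0,"spin":0},{"dx":0,"dy":0,"dz":0,"spin":0},{"dx":0,"dy":0,"dz":0,"spin":0}])

```text
time: 25.45
ee_pos: [0.5502, -0.0785, 0.2235]
eef_rot: [0.792, 0.61, -0.001, 0.001]
ft_force: [-5.6, -10.5, 6.3]
width: 0.0216
grip_force: 14.0
```

Call:
move_arm(steps=[{"dx":-0.1,"dy":0,"dz":-0.03,"spin":0},{"dx":-0.1,"dy":0,"dz":0,"spin":0},{"dx":0,"dy":0,"dz":0,"spin":0}])

```text
time: 25.75
ee_pos: [0.5501, -0.0788, 0.2236]
eef_rot: [0.792, 0.611, -0.0, 0.0]
ft_force: [-1.2, -6.1, 2.6]
width: 0.0219
grip_force: 14.0
```

Call:
move_arm(steps=[{"dx":0,"dy":0,"dz":0,"spin":0},{"dx":0,"dy":0,"dz":0,"spin":0},{"dx":0,"dy":0,"dz":0,"spin":0},{"dx":0,"dy":0,"dz":0,"spin":0},{"dx":0,"dy":0,"dz":-1,"spin":0},{"dx":0,"dy":0,"dz":-3,"spin":0},{"dx":0,"dy":0,"dz":-4,"spin":0},{"dx":0,"dy":0,"dz":-4,"spin":0},{"dx":-3,"dy":0,"dz":-3,"spin":0},{"dx":-2,"dy":0,"dz":0,"spin":0},{"dx":0,"dy":0,"dz":0,"spin":0},{"dx":0,"dy":0,"dz":0,"spin":0}], claw=5)

```text
time: 26.95
ee_pos: [0.5376, -0.126, 0.374]
eef_rot: [0.791, 0.611, 0.0, -0.0]
ft_force: [0.6, 0.6, 0.0]
width: 0.0502
grip_force: 0.0
```

Run:
```python
from h import *
from bench import imaging,telemetry
import cv2
print(telemetry.read_state()["ft_force"])
c=imaging.camera("wrist");d=imaging.camera("side")
a=cv2.resize(c["img"][0:250,180:380,::-1],None,fx=2.3,fy=2.3,interpolation=cv2.INTER_CUBIC)
b=cv2.resize(d["img"][150:250,240:345,::-1],None,fx=3,fy=3,interpolation=cv2.INTER_CUBIC)
r=cv2.resize(d["img"][250:340,300:400,::-1],None,fx=2.9,fy=2.9,interpolation=cv2.INTER_CUBIC)
o=np.zeros((600,800,3),np.uint8);o[:575,:460]=a;o[:300,482:482+315]=b;o[310:310+r.shape[0],482:482+r.shape[1]]=r
cv2.imwrite("pics/crop8.png",o)
```

```text
[0.5707892  0.58227311 0.03643669]
```

View pics/crop8.png

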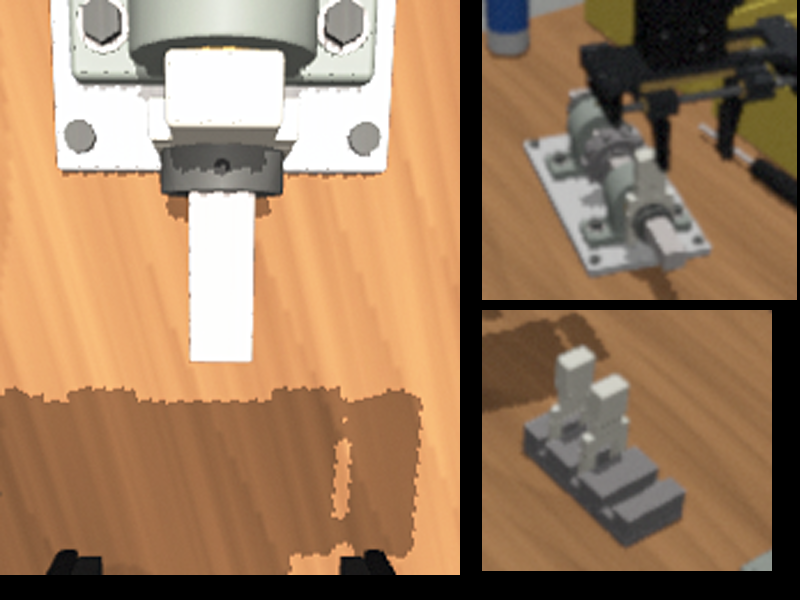

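The spacer at crop (225,90) is pinched upright between collar and bearing. The other two spacers are still in the rack and the arm is clear, so I'm handing in.

```bash
python3 -c "
from bench import job
print(job.close_job())"
```

```text
the job is handed in; nothing more can be done
None
```

The job is handed in, with no verdict returned: the float felt about 15.3 mm, so the 12 mm spacer is seated and pinched against the bearing at about 9 N, and the other two spacers are still in the rack.

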